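Find the rattling housing before marking

ROBOT

A 6-joint arm with a two-finger parallel gripper is mounted at the origin on a cart in front of the work surface, level with it; the furniture and walls round the work are solid. World frame = base frame: x ahead of the robot, y to its left, z up, the work surface at z = 0. Lengths are in m, angles in degrees, forces in N, time in s.
With the tool pointing down it reaches from about 0.35 to 0.875 m from the base axis. Payload 15.5 kg.
Tool frame: the origin (TCP) lies between the finger pads; the fingertips stand r.finger_overhang ahead of it and the grasp point (between the pads) lies 2 mm behind it (r.finger_overhang is the distance from the TCP to the fingertips, in m); z points along the fingers, y is the line along which they close (so a half turn about z gives the same grasp; the last joint's range is limited). The gripper opens to 85 mm and grips with 20 to 120 N. Pads are 22 mm wide; open, the fingers measure 114 mm over their backs; the gripper's body (76 mm by 85 mm) begins 54 mm behind the grasp point. The pads swing forward as they close: fully open they stand 13 mm farther back than shut.
Start: joints at [64.315, 28.281, 77.091, -0, 74.628, -5.472], TCP at [0.216, 0.587, 0.248] pointing down, gripper open.
Joint ranges: [-166.48, 166.48], [-47.26, 123.95], [12.59, 153.08], [-70.14, 250.14], [6.76, 159.57], [-176.63, 176.63]. Speed limits (degrees/s): [108.29, 108.29, 147.25, 172.46, 172.46, 172.46].

INTERFACE

Orientations are given as [roll, pitch, yaw] about the fixed x, y, z axes, in that order (R = Rz(yaw) Ry(pitch) Rx(roll)).
In Python, from workcell import readout, imaging, job, finder, r gives the robot as it stands.
- The arm moves only by the tool drive_tool, never from a script. Its argument "motion" is a list of rows, each an object of numbers: "wx", "wy", "wz": the turn, a rotation vector about the world's x, y, z in degrees; "dx", "dy", "dz": the shift along the world's x, y, z in cm; "jaw": the finger opening in cm, from 0 to 8.54. In form: [{"wx": .., "wy": .., "wz": .., "dx": .., "dy": .., "dz": .., "jaw": ..}, ...]. A call has 1 to 10 rows; each row shifts and turns the commanded pose from where the row before left it; what a row does not reach is not made up. A row lasts 1/10 s, in which the tool goes at most 50 mm and 8.59 degrees, less where a joint would pass 70% of its speed; a pose out of reach is approached as far as the arm can. A call is refused whole if a number of a shift passes 5 or a number of a turn 8.59, either way. A call with a gripper value outside its range is refused whole. The fingers move at their own pace and stop on an object; the grip force is fixed at half the most. Time passes only in rows, so rows that do not move let the fingers close. It gives the time, the measured TCP pose, the force, the opening and the grip force at its end, in the units of the state.
- readout.sense(): the state, without advancing time (a new reading comes with each control period).
- imaging.capture(name): name is "scene" or "top" or "wrist"; returns a dict with "frame" (400x640x3 uint8, blue, green, red), "vertical_fov" (degrees; the focal length in pixels is half the picture's height over the tangent of half this angle, whatever the lens; pixels are square), "cx", "cy" (the principal point, pixels), "R" (3x3) and "t" (3): a world point X has camera coordinates R X + t. Camera axes: x right, y down, z forward; pixel columns grow to the right and rows downward; lengths in m; the calibration is good to about 2 mm. A picture is of the moment at which its call begins. There is no depth.
- job.sign_off(): hands the job in; it is judged then, once.
Trained networks look in the newest picture that a camera, given by its name, has taken for a name from the list of things; names that differ only in an ending like _2 or _b are one class to them, and where a whole thing is asked for, a point or a joint stands for the part that bears it (a point fixed in the world has none). Each returns a list of dicts, best first, with "score" (0 to 1); they miss things now and then, are a little off and sometimes report something else, mostly with a low value. They report only what shows in the picture. A call takes as long as a camera call.
- finder.look_for(camera, thing): "point" ([x, y, z] in m, in world coordinates, good to about 4 mm: the middle of the surface that is visible of it).
- finder.outline_of(camera, thing): "pixels" (400x640 bool, what is visible of it).
The state is a dict: "clock": time; "joint_pos": joint angles; "qd": joint speeds; "joint_torque": joint torques, N m; "eef_pos": TCP position; "eef_rot": TCP orientation; "wrist_force": force on the tool from outside, world axes, zero at the start; "wrist_torque": the same for the moment, N m; "grip_width": finger opening in m; "gripper_force": force on a finger pad.
Only numpy, scipy, OpenCV 4.12 (cv2) and the standard library are available. Lean on these libraries where they do the work, as an engineer would, in place of code of your own. Each camera call takes 0.05 s, during which the arm holds its last target. There are 200 camera calls.

TASK

Three sealed housings wait on the blue mat to be laser marked, but in one of them the part inside has come loose and rattles. Pick housings up one at a time and shake them end to end until you have found it, lower that one lid up and flat into the cyan bin without dropping it, and leave the other two standing on the mat, lids up. Do not disturb the bottle, the pen or the tin.

Things in the scene. Friction and masses are not known exactly. Their poses are not given: they have to be found in the camera images.
- box_1: one of three outwardly identical sealed housings, 84 x 50 x 46 mm high (own x, y, z): aluminium body with cast ribs, grey lid with four screws and a black plate on top. Origin: centre of its underside; x along its length, z up through the lid. With the tin they stand on the four places of a two by two grid, lengths parallel, 104 mm apart end to end and 96 mm side by side, centre to centre
- box_2: identical housing, see box_1. In two of the three a steel part of 0.22 kg is firmly seated in the middle; in one (any of them) a steel roller of the same weight is loose and runs up to 23 mm either way from the middle along the length; left level it stays where it has run to
- box_3: identical housing, see box_1. Any housing weighs 0.4 to 0.7 kg with its part, at random, so weight tells nothing. Shaken or tipped lengthwise the loose roller runs from end wall to end wall and knocks there; afterwards, held level, the moment of the load at the wrist about the housing's own y axis differs by about 0.1 N m between the roller at one end and at the other
- mat: flat blue bench mat, 210 x 170 mm (its x, y), 2 mm thick, fixed, lying on the worktop under the housings. Origin: centre of its underside; x along the lengths of the housings
- bin: open cyan plastic bin, fixed, beyond the mat: inner floor 194 x 164 mm (its x, y), 3 mm above its origin; walls 3 mm thick, rim 66 mm above its origin. Origin: centre of its underside. Its long side (x) lies roughly along world y
- bottle: white squeeze bottle with red nozzle, 57 mm across, 170 mm high, standing between mat and monitor. Origin: centre of its underside. Bystander
- tin: small white tin with a blue lid, 53 x 67 x 24 mm, lying on the mat in one of the four places. Origin: centre of its underside. Bystander
- pen: black marker pen, about 137 mm long, 16 mm thick, lying beyond the bin. Origin: underneath its middle. Bystander

How it is judged:
By the outcome, as a careful person would: the job done as asked, in the order asked, and still so for the second after the job is handed in, with the robot touching nothing.
It also fails if it takes over 61 s, if anything falls off the work surface, if the arm or the gripper's body presses on something with over 40 N, if the wrist force passes 120 N, or if a joint passes its speed limit or range.

## Working session

There is one attempt and no reset: what is moved stays moved. The work goes in short steps, Python scripts to look and compute and a tool call to move; the robot and the scene stay as the last step left them, time stands still between calls to the robot, and variables do not carry over. Pictures are saved under pics/ and viewed, at most 10 in all, crops included, and the job is handed in when it is done.

Besides the shell and the picture viewer there is one more tool, called after "Call:" as name(argument=value, ...) on one line, values as JSON. drive_tool: Moves the arm, as the interface text tells. Its arguments: {"type":"object","properties":{"motion":{"type":"array"}},"required":["motion"]}

```bash
ls; mkdir -p pics; cat > h.py <<'E'
import numpy as np, cv2
from workcell import readout, imaging, job, finder, r
def cam(n):
    c=imaging.capture(n); c['R']=np.array(c['R']); c['t']=np.array(c['t']); c['f']=200/np.tan(np.radians(c['vertical_fov']/2)); return c
def proj(c,X):
    p=np.atleast_2d(X)@c['R'].T+c['t']; return p[:,:2]/p[:,2:]*c['f']+[c['cx'],c['cy']]
def plane(c,uv,z):
    uv=np.atleast_2d(uv).astype(float); d=np.c_[(uv-[c['cx'],c['cy']])/c['f'],np.ones(len(uv))]@c['R']; o=-c['R'].T@c['t']
    return o+d*((z-o[2])/d[:,2:])
E
python3 - <<'E'
from h import *
s=readout.sense(); print({k:np.round(v,3).tolist() for k,v in s.items()}, r.finger_overhang)
for n in ['scene','top']:
    c=cam(n); cv2.imwrite(f'pics/{n}0.png',c['frame']); print(n,np.round(-c['R'].T@c['t'],3))
    for t in ['box_1','tin','bin','mat','bottle','pen']:
        for d in finder.look_for(n,t)[:4]: print(t,np.round(d['point'],3),round(d['score'],2))
a=cv2.imread('pics/scene0.png');b=cv2.imread('pics/top0.png')
E
```

```text
pics
{'clock': 0.0, 'joint_pos': [64.315, 28.314, 77.13, -0.0, 74.627, -5.472], 'qd': [-0.01, 0.027, -0.08, -0.028, 0.061, -0.049], 'joint_torque': [-0.004, -88.217, -38.387, -0.001, 0.01, 0.0], 'eef_pos': [0.216, 0.586, 0.248], 'eef_rot': [-179.928, -0.006, 159.787], 'wrist_force': [-0.367, 0.106, 0.699], 'wrist_torque': [-0.033, -0.008, -0.022], 'gripper_force': 0.0, 'grip_width': 0.085} 0.017
scene [0.529 0.786 0.96 ]
box_1 [0.391 0.395 0.048] 0.83
box_1 [0.5   0.386 0.054] 0.67
box_1 [0.484 0.293 0.05 ] 0.56
tin [0.378 0.302 0.025] 0.67
bin [0.657 0.261 0.007] 0.79
mat [0.428 0.332 0.005] 0.8
bottle [0.48  0.142 0.089] 0.68
pen [0.763 0.196 0.012] 0.63
top [0.449 0.275 0.881]
box_1 [0.494 0.375 0.044] 0.94
box_1 [0.488 0.282 0.046] 0.92
box_1 [0.384 0.384 0.045] 0.82
box_1 [0.423 0.334 0.006] 0.65
tin [0.377 0.298 0.025] 0.59
bin [ 0.657  0.276 -0.001] 0.94
mat [0.422 0.334 0.004] 0.64
bottle [0.474 0.138 0.098] 0.93
pen [0.764 0.195 0.017] 0.76
pen [0.487 0.282 0.047] 0.44
```

View pics/top0.png

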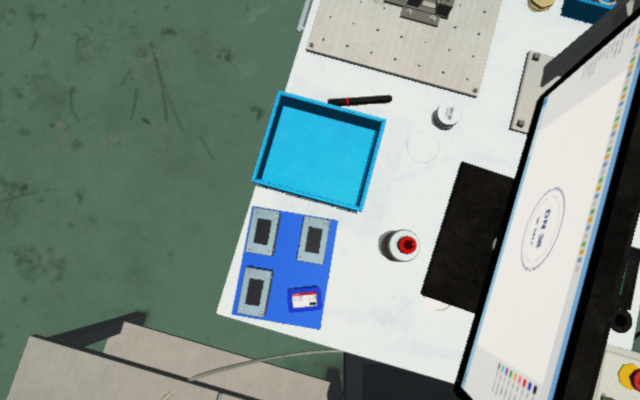

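View pics/scene0.png

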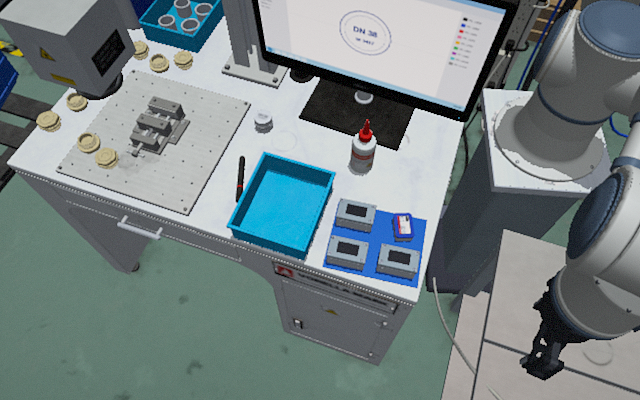

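The top view shows housings at about (263,232), (313,240) and (255,292), and the tin at (304,298). The bin is at (320,150), the bottle at (402,245) and the pen at (360,100). The scene view agrees, so I'll triangulate the black plates next.

```bash
cat > m.py <<'E'
from h import *
def plates(n):
    c=cam(n); out=[]
    for d in finder.outline_of(n,'box_1'):
        m=d['pixels'].astype(np.uint8)
        if d['score']<.4 or m.sum()<150 : continue
        g=c['frame'].max(2)
        hull=cv2.fillPoly(np.zeros_like(m),[cv2.convexHull(cv2.findNonZero(m))],1)
        k=((g<75)&(cv2.erode(hull,np.ones((5,5)))>0)).astype(np.uint8)
        nl,l,st,ce=cv2.connectedComponentsWithStats(k)
        if nl<2: continue
        i=1+st[1:,4].argmax(); rc=cv2.minAreaRect(cv2.findNonZero((l==i).astype(np.uint8)))
        out.append((ce[i],st[i,4],d['score'],m,rc))
    return c,out
def tri(c1,u1,c2,u2):
    P=lambda c:np.diag([c['f'],c['f'],1])@np.c_[c['R'],c['t']]
    X=cv2.triangulatePoints(P(c1),P(c2),(u1-[c1['cx'],c1['cy']]).reshape(2,1),(u2-[c2['cx'],c2['cy']]).reshape(2,1))
    return (X[:3]/X[3]).ravel()
E
python3 - <<'E'
from m import *
c1,a=plates('top');c2,b=plates('scene')
for p in a:
    X=plane(c1,p[0],.048)[0]; print('top',p[0].round(1),p[1],round(p[2],2),X.round(4))
    q=[q for q in b if np.linalg.norm(plane(c2,q[0],.048)[0]-X)<.03]
    if q: print('   scene',q[0][0].round(1),q[0][1],'tri',tri(c1,p[0],c2,q[0][0]).round(4), plane(c2,q[0][0],.048)[0].round(4))
    w=plane(c1,cv2.boxPoints(p[4]),.048); print('   rect', [(np.linalg.norm(w[i+1]-w[i]).round(3),np.degrees(np.arctan2(*(w[i+1]-w[i])[1::-1])).round(1)) for i in range(2)])
for c,n in((c1,'top'),(c2,'scene')):
  for t,z in(('bin',.066),('tin',.026),('mat',.002),('bottle',0),('pen',.008)):
    D=finder.outline_of(n,t)
    if not D: print(n,t,'none');continue
    w=plane(c,cv2.findNonZero(D[0]['pixels'].astype(np.uint8)).reshape(-1,2),z)[:,:2].astype(np.float32)
    R=cv2.minAreaRect(w*1000); print(n,t,round(D[0]['score'],2),np.round(R[0],0),np.round(R[1],0),round(R[2],1))
E
```

```text
top [254.1 291.6] 327 0.95 [0.3876 0.3876 0.048 ]
   scene [398.8 256.9] 219 tri [0.3886 0.3877 0.0458] [0.3901 0.3886 0.048 ]
   rect [(np.float64(0.044), np.float64(-7.9)), (np.float64(0.024), np.float64(-98.9))]
top [313.1 239.6] 286 0.63 [0.4829 0.2832 0.048 ]
   scene [356.2 210.2] 181 tri [0.4838 0.2831 0.046 ] [0.4846 0.2841 0.048 ]
   rect [(np.float64(0.043), np.float64(-9.1)), (np.float64(0.023), np.float64(-99.2))]
top [262.2 231.1] 306 0.56 [0.4968 0.3769 0.048 ]
   scene [347.5 248.3] 210 tri [0.498  0.377  0.0458] [0.499  0.3778 0.048 ]
   rect [(np.float64(0.043), np.float64(-8.2)), (np.float64(0.024), np.float64(-99.2))]
top bin 0.85 [646. 277.] [212. 187.] 75.7
top tin 0.68 [374. 298.] [43. 63.] 1.0
top mat 0.65 [433. 337.] [171. 210.] 81.6
top bottle 0.72 [477. 115.] [64. 77.] 19.1
top pen 0.7 [476. 117.] [61. 73.] 9.1
scene bin 0.96 [650. 286.] [232. 191.] 75.2
scene tin 0.98 [378. 303.] [45. 70.] 5.4
scene mat 0.64 [436. 337.] [172. 213.] 81.4
scene bottle 0.82 [473.  68.] [166.  61.] 88.2
scene pen 0.68 [767. 193.] [ 16. 129.] 5.4
```

```bash
python3 - <<'E'
from h import *
t=cv2.imread('pics/top0.png')[195:335,225:345]; s=cv2.imread('pics/scene0.png')[185:300,315:430]
a=cv2.resize(t,None,fx=3.3,fy=3.3,interpolation=2); b=cv2.resize(s,None,fx=3.3,fy=3.3,interpolation=2)
h=max(a.shape[0],b.shape[0]); p=lambda x:cv2.copyMakeBorder(x,0,h-x.shape[0],0,0,0)
cv2.imwrite('pics/crop1.png',np.hstack([p(a),p(b)])[:600,:800])
c=cam('top'); np.set_printoptions(suppress=True)
for o in finder.outline_of('top','box_1')[:3]:
    m=o['pixels'].astype(np.uint8); w=plane(c,cv2.findNonZero(m).reshape(-1,2),.04)[:,:2].astype(np.float32)
    R=cv2.minAreaRect(w*1000); print(round(o['score'],2),np.round(R[0],1),np.round(R[1],1),round(R[2],1))
E
```

```text
0.77 [387.7 388.3] [54.2 85.1] 81.4
0.74 [483.5 283.6] [49.8 84.8] 81.5
0.68 [497.3 377.5] [52.9 83.4] 82.3
```

View pics/crop1.png

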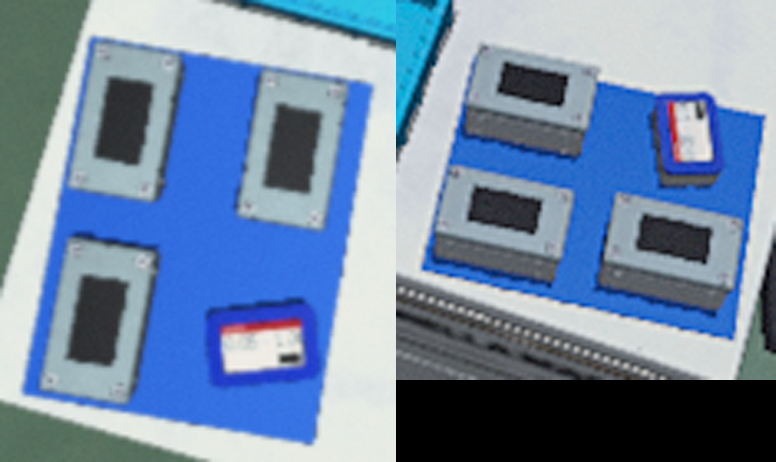

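The left crop shows the lids at (125,120), (292,148) and (98,318) with the plates centred. The tin lies crosswise at (262,342). All three housings stand at yaw of about -8.5°. I'll take the nearest one first, at (0.388, 0.388).

Call:
drive_tool(motion=[{"dx":2.15,"dy":-2.48,"dz":-1.5,"wz":1.46,"jaw":6.2},{"dx":2.15,"dy":-2.48,"dz":-1.5,"wz":1.46,"jaw":6.2},{"dx":2.15,"dy":-2.48,"dz":-1.5,"wz":1.46,"jaw":6.2},{"dx":2.15,"dy":-2.48,"dz":-1.5,"wz":1.46,"jaw":6.2},{"dx":2.15,"dy":-2.48,"dz":-1.5,"wz":1.46,"jaw":6.2},{"dx":2.15,"dy":-2.48,"dz":-1.5,"wz":1.46,"jaw":6.2},{"dx":2.15,"dy":-2.48,"dz":-1.5,"wz":1.46,"jaw":6.2},{"dx":2.15,"dy":-2.48,"dz":-1.5,"wz":1.46,"jaw":6.2},{"jaw":6.2},{"jaw":6.2}])

```text
invalid input
```

Call:
drive_tool(motion=[{"wx":0,"wy":0,"wz":1.46,"dx":2.15,"dy":-2.48,"dz":-1.5,"jaw":6.2},{"wx":0,"wy":0,"wz":1.46,"dx":2.15,"dy":-2.48,"dz":-1.5,"jaw":6.2},{"wx":0,"wy":0,"wz":1.46,"dx":2.15,"dy":-2.48,"dz":-1.5,"jaw":6.2},{"wx":0,"wy":0,"wz":1.46,"dx":2.15,"dy":-2.48,"dz":-1.5,"jaw":6.2},{"wx":0,"wy":0,"wz":1.46,"dx":2.15,"dy":-2.48,"dz":-1.5,"jaw":6.2},{"wx":0,"wy":0,"wz":1.46,"dx":2.15,"dy":-2.48,"dz":-1.5,"jaw":6.2},{"wx":0,"wy":0,"wz":1.46,"dx":2.15,"dy":-2.48,"dz":-1.5,"jaw":6.2},{"wx":0,"wy":0,"wz":1.46,"dx":2.15,"dy":-2.48,"dz":-1.5,"jaw":6.2},{"wx":0,"wy":0,"wz":0,"dx":0,"dy":0,"dz":0,"jaw":6.2},{"wx":0,"wy":0,"wz":0,"dx":0,"dy":0,"dz":0,"jaw":6.2}])

```text
clock: 2.5
eef_pos: [0.3883, 0.3878, 0.1282]
eef_rot: [-180.0, -0.0, 171.4]
wrist_force: [-0.6, 0.1, 0.5]
grip_width: 0.0622
gripper_force: 0.0
```

```bash
python3 - <<'E'
from m import *
c,a=plates('wrist')
for p in a: print(p[0].round(1),p[1],plane(c,p[0],.048)[0].round(4))
for o in finder.outline_of('wrist','box_1')[:3]:
    m=o['pixels'].astype(np.uint8); w=plane(c,cv2.findNonZero(m).reshape(-1,2),.048)[:,:2].astype(np.float32)
    R=cv2.minAreaRect(w*1000); print(round(o['score'],2),np.round(R[0],1),np.round(R[1],1),round(R[2],1))
cv2.imwrite('pics/w1.png',c['frame'])
E
```

```text
[326.9 334.2] 935 [0.4885 0.3784 0.048 ]
[211.6 326.3] 4687 [0.4672 0.2892 0.048 ]
[320.1 215.1] 2256 [0.388  0.3882 0.048 ]
0.76 [469.2 381.8] [50.7 74. ] 81.3
0.63 [472.6 291. ] [ 59.2 106.5] 80.9
0.63 [385.6 388.8] [49.4 86.7] 81.3
```

View pics/w1.png

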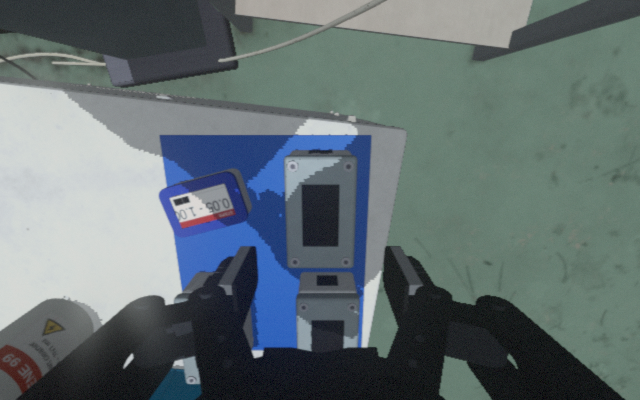

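The wrist view shows the housing aligned and centred at (320,215), with room for the fingers beside the tin at (205,205). Going down to grasp.

Call:
drive_tool(motion=[{"wx":0,"wy":0,"wz":0.1,"dx":0,"dy":0,"dz":-3,"jaw":6.2},{"wx":0,"wy":0,"wz":0,"dx":0,"dy":0,"dz":-3,"jaw":6.2},{"wx":0,"wy":0,"wz":0,"dx":0,"dy":0,"dz":-3,"jaw":6.2},{"wx":0,"wy":0,"wz":0,"dx":0,"dy":0,"dz":-1.2,"jaw":6.2},{"wx":0,"wy":0,"wz":0,"dx":0,"dy":0,"dz":0,"jaw":4},{"wx":0,"wy":0,"wz":0,"dx":0,"dy":0,"dz":0,"jaw":4},{"wx":0,"wy":0,"wz":0,"dx":0,"dy":0,"dz":0,"jaw":4},{"wx":0,"wy":0,"wz":0,"dx":0,"dy":0,"dz":0,"jaw":4}])

```text
clock: 3.45
eef_pos: [0.3883, 0.3885, 0.0272]
eef_rot: [179.9, 0.1, 171.6]
wrist_force: [0.3, -0.7, -5.9]
grip_width: 0.0493
gripper_force: 63.4
```

Call:
drive_tool(motion=[{"wx":0,"wy":0,"wz":0,"dx":0,"dy":0,"dz":3,"jaw":4},{"wx":0,"wy":0,"wz":0,"dx":0,"dy":0,"dz":4,"jaw":4},{"wx":0,"wy":0,"wz":0,"dx":0,"dy":0,"dz":4,"jaw":4},{"wx":1.25,"wy":8.4,"wz":0,"dx":0,"dy":0,"dz":2,"jaw":4},{"wx":1.25,"wy":8.4,"wz":0,"dx":0,"dy":0,"dz":0,"jaw":4},{"wx":1.25,"wy":8.4,"wz":0,"dx":0,"dy":0,"dz":0,"jaw":4},{"wx":0,"wy":0,"wz":0,"dx":0,"dy":0,"dz":0,"jaw":4},{"wx":0,"wy":0,"wz":0,"dx":0,"dy":0,"dz":0,"jaw":4},{"wx":0,"wy":0,"wz":0,"dx":0,"dy":0,"dz":0,"jaw":4}])

```text
clock: 4.35
eef_pos: [0.3872, 0.3882, 0.1565]
eef_rot: [-180.0, -25.3, 171.6]
wrist_force: [-0.2, 0.5, -6.1]
grip_width: 0.0493
gripper_force: 66.7
```

Call:
drive_tool(motion=[{"wx":-1.25,"wy":-8.4,"wz":0,"dx":0,"dy":0,"dz":0,"jaw":4},{"wx":-1.25,"wy":-8.4,"wz":0,"dx":0,"dy":0,"dz":0,"jaw":4},{"wx":-1.25,"wy":-8.4,"wz":0,"dx":0,"dy":0,"dz":0,"jaw":4},{"wx":0,"wy":0,"wz":0,"dx":0,"dy":0,"dz":0,"jaw":4},{"wx":0,"wy":0,"wz":0,"dx":0,"dy":0,"dz":0,"jaw":4},{"wx":0,"wy":0,"wz":0,"dx":0,"dy":0,"dz":0,"jaw":4}])

```text
clock: 4.95
eef_pos: [0.3881, 0.3883, 0.1565]
eef_rot: [180.0, -0.1, 171.6]
wrist_force: [0.6, 0.2, -5.7]
grip_width: 0.0495
gripper_force: 66.7
```

```bash
cat > tq.py <<'E'
from h import *
T=[]
for i in range(4):
    s=readout.sense(); T.append(s['wrist_torque']); 
    if i<3: imaging.capture('wrist')
T=np.array(T); print(T.round(3).tolist()); print('My',(T@[.148,.989,0]).round(3), np.round(s['wrist_force'],2), np.round(s['eef_rot'],2),np.round(s['eef_pos'],4),s['grip_width'],s['clock'])
E
python3 tq.py
```

```text
[[-0.008, -0.073, -0.042], [-0.008, 0.049, 0.031], [-0.041, -0.007, 0.019], [-0.025, 0.058, 0.028]]
My [-0.074  0.047 -0.013  0.053] [-0.26  0.   -6.93] [-1.7999e+02 -6.0000e-02  1.7150e+02] [0.3887 0.3879 0.156 ] 0.04929485948847181 5.1
```

```bash
cat > tq.py <<'E'
from h import *
T=[];J=[]
for i in range(12):
    s=readout.sense(); T.append(s['wrist_torque']); J.append(s['joint_torque'])
    if i<11: imaging.capture('wrist')
T=np.array(T)@[.148,.989,0];J=np.array(J); print('My',T.mean().round(4),'+-',(T.std()/12**.5).round(4), 'J',J.mean(0).round(3),J.std(0).round(4), np.round(s['eef_rot'],2),np.round(s['eef_pos'],4),s['grip_width'],s['clock'])
E
python3 tq.py
```

```text
My 0.0127 +- 0.0118 J [-6.0000e-03 -8.3183e+01 -3.1168e+01  1.3000e-02  1.5000e-02 -1.5000e-02] [0.2106 0.2423 0.0282 0.022  0.0191 0.0123] [180.    -0.   171.57] [0.3879 0.3881 0.1563] 0.049292235211180944 5.65
```

Call:
drive_tool(motion=[{"wx":-1.25,"wy":-8.4,"wz":0,"dx":0,"dy":0,"dz":0,"jaw":4},{"wx":-1.25,"wy":-8.4,"wz":0,"dx":0,"dy":0,"dz":0,"jaw":4},{"wx":-1.25,"wy":-8.4,"wz":0,"dx":0,"dy":0,"dz":0,"jaw":4},{"wx":0,"wy":0,"wz":0,"dx":0,"dy":0,"dz":0,"jaw":4},{"wx":0,"wy":0,"wz":0,"dx":0,"dy":0,"dz":0,"jaw":4},{"wx":0,"wy":0,"wz":0,"dx":0,"dy":0,"dz":0,"jaw":4},{"wx":1.25,"wy":8.4,"wz":0,"dx":0,"dy":0,"dz":0,"jaw":4},{"wx":1.25,"wy":8.4,"wz":0,"dx":0,"dy":0,"dz":0,"jaw":4},{"wx":1.25,"wy":8.4,"wz":0,"dx":0,"dy":0,"dz":0,"jaw":4},{"wx":0,"wy":0,"wz":0,"dx":0,"dy":0,"dz":0,"jaw":4}])

```text
clock: 6.65
eef_pos: [0.3927, 0.3852, 0.1559]
eef_rot: [-179.5, -0.6, 171.2]
wrist_force: [1.1, 1.2, -6.7]
grip_width: 0.0495
gripper_force: 66.7
```

Call:
drive_tool(motion=[{"wx":0,"wy":0,"wz":0,"dx":0,"dy":0,"dz":0,"jaw":4},{"wx":0,"wy":0,"wz":0,"dx":0,"dy":0,"dz":0,"jaw":4}])

```text
clock: 6.85
eef_pos: [0.3884, 0.3843, 0.1548]
eef_rot: [-179.2, -0.3, 171.4]
wrist_force: [-1.2, -0.1, -6.6]
grip_width: 0.0493
gripper_force: 66.7
```

```bash
python3 tq.py
```

```text
My 0.0103 +- 0.0132 J [-3.9500e-01 -8.3374e+01 -3.1095e+01 -6.9000e-02  1.0300e-01  1.3000e-02] [0.7201 0.2102 0.2973 0.0313 0.029  0.0305] [-179.22   -0.42  171.36] [0.3887 0.3848 0.155 ] 0.04971344638532147 7.4
```

```bash
cat > fix.py <<'E'
import sys; from h import *
from scipy.spatial.transform import Rotation as Ro
S=[]
for i in range(4): S.append(readout.sense()); imaging.capture('wrist')
p=np.mean([s['eef_pos'] for s in S],0); R=Ro.from_euler('xyz',[s['eef_rot'] for s in S],degrees=True).mean()
tgt=list(map(float,sys.argv[1:5]))
print('pos',p.round(4),'rot',R.as_euler('xyz',degrees=True).round(2),'d cm',((np.array(tgt[:3])-p)*100).round(2),'turn',(Ro.from_euler('xyz',[180,0,tgt[3]],degrees=True)*R.inv()).as_rotvec(degrees=True).round(2))
E
python3 fix.py .3882 .3882 .0268 171.6
```

```text
pos [0.3888 0.3847 0.155 ] rot [-179.23   -0.42  171.36] d cm [ -0.06   0.35 -12.82] turn [ 0.7  -0.53  0.24]
```

Call:
drive_tool(motion=[{"wx":0.7,"wy":-0.53,"wz":0.24,"dx":-0.06,"dy":0.35,"dz":-2.5,"jaw":4},{"wx":0,"wy":0,"wz":0,"dx":0,"dy":0,"dz":-3,"jaw":4},{"wx":0,"wy":0,"wz":0,"dx":0,"dy":0,"dz":-3,"jaw":4},{"wx":0,"wy":0,"wz":0,"dx":0,"dy":0,"dz":-2.5,"jaw":4},{"wx":0,"wy":0,"wz":0,"dx":0,"dy":0,"dz":-1,"jaw":4},{"wx":0,"wy":0,"wz":0,"dx":0,"dy":0,"dz":-0.4,"jaw":4},{"wx":0,"wy":0,"wz":0,"dx":0,"dy":0,"dz":0,"jaw":4},{"wx":0,"wy":0,"wz":0,"dx":0,"dy":0,"dz":0,"jaw":4}])

```text
clock: 8.4
eef_pos: [0.3888, 0.3887, 0.032]
eef_rot: [179.9, 0.1, 171.6]
wrist_force: [-0.6, -0.0, -6.0]
grip_width: 0.0493
gripper_force: 66.7
```

```bash
python3 fix.py .3882 .3882 .0268 171.6; python3 -c "
from h import *;s=readout.sense();print(s['wrist_force'])"
```

```text
pos [0.3887 0.3886 0.032 ] rot [1.7993e+02 6.0000e-02 1.7159e+02] d cm [-0.05 -0.04 -0.52] turn [-0.06  0.07  0.01]
[ 0.44186087 -0.31479002 -6.74361733]
```

Call:
drive_tool(motion=[{"wx":0,"wy":0,"wz":0,"dx":0,"dy":0,"dz":-0.35,"jaw":4},{"wx":0,"wy":0,"wz":0,"dx":0,"dy":0,"dz":-0.15,"jaw":4},{"wx":0,"wy":0,"wz":0,"dx":0,"dy":0,"dz":0,"jaw":4}])

```text
clock: 8.9
eef_pos: [0.388, 0.3881, 0.0257]
eef_rot: [-180.0, -0.0, 171.6]
wrist_force: [0.7, -1.5, -7.1]
grip_width: 0.0494
gripper_force: 66.7
```

Call:
drive_tool(motion=[{"wx":0,"wy":0,"wz":0,"dx":0,"dy":0,"dz":-0.07,"jaw":4},{"wx":0,"wy":0,"wz":0,"dx":0,"dy":0,"dz":0,"jaw":4}])

```text
clock: 9.1
eef_pos: [0.3882, 0.3881, 0.0254]
eef_rot: [-180.0, -0.0, 171.6]
wrist_force: [0.0, -1.0, -0.2]
grip_width: 0.0492
gripper_force: 67.0
```

Call:
drive_tool(motion=[{"wx":0,"wy":0,"wz":0,"dx":0,"dy":0,"dz":0,"jaw":6.2},{"wx":0,"wy":0,"wz":0,"dx":0,"dy":0,"dz":0,"jaw":6.2},{"wx":0,"wy":0,"wz":0,"dx":0,"dy":0,"dz":2,"jaw":6.2},{"wx":0,"wy":0,"wz":0,"dx":0,"dy":0,"dz":3,"jaw":6.2},{"wx":0,"wy":0,"wz":0,"dx":0,"dy":0,"dz":3,"jaw":6.2},{"wx":0,"wy":0,"wz":0,"dx":3.6,"dy":-0.36,"dz":2,"jaw":6.2},{"wx":0,"wy":0,"wz":0,"dx":3.6,"dy":-0.36,"dz":0,"jaw":6.2},{"wx":0,"wy":0,"wz":0,"dx":3.6,"dy":-0.36,"dz":0,"jaw":6.2},{"wx":0,"wy":0,"wz":0,"dx":0,"dy":0,"dz":0,"jaw":6.2},{"wx":0,"wy":0,"wz":0,"dx":0,"dy":0,"dz":0,"jaw":6.2}])

```text
clock: 10.1
eef_pos: [0.4967, 0.3771, 0.1252]
eef_rot: [180.0, -0.0, 171.5]
wrist_force: [0.3, -1.2, -0.5]
grip_width: 0.0619
gripper_force: 0.0
```

```bash
python3 fix.py .4975 .377 .026 171.6; python3 - <<'E'
from m import *
for n in('top','wrist'):
  c,a=plates(n)
  for p in a: print(n,p[0].round(1),p[1],plane(c,p[0],.048)[0].round(4))
E
```

```text
pos [0.4958 0.3773 0.1251] rot [-1.7998e+02 -3.0000e-02  1.7159e+02] d cm [ 0.17 -0.03 -9.91] turn [ 0.01 -0.04  0.01]
top [317.8 232.2] 56 [0.4966 0.275  0.048 ]
top [253.9 291.5] 417 [0.3878 0.3879 0.048 ]
wrist [310.1  42.7] 3195 [0.3858 0.3882 0.048 ]
wrist [319.3 219.2] 2301 [0.4972 0.3772 0.048 ]
wrist [183.2 218.2] 2182 [0.4826 0.2833 0.048 ]
```

Call:
drive_tool(motion=[{"wx":0,"wy":0,"wz":0,"dx":0.15,"dy":0,"dz":-3,"jaw":6.2},{"wx":0,"wy":0,"wz":0,"dx":0,"dy":0,"dz":-3,"jaw":6.2},{"wx":0,"wy":0,"wz":0,"dx":0,"dy":0,"dz":-3,"jaw":6.2},{"wx":0,"wy":0,"wz":0,"dx":0,"dy":0,"dz":-0.9,"jaw":6.2},{"wx":0,"wy":0,"wz":0,"dx":0,"dy":0,"dz":0,"jaw":4},{"wx":0,"wy":0,"wz":0,"dx":0,"dy":0,"dz":0,"jaw":4},{"wx":0,"wy":0,"wz":0,"dx":0,"dy":0,"dz":0,"jaw":4},{"wx":0,"wy":0,"wz":0,"dx":0,"dy":0,"dz":0,"jaw":4}])

```text
clock: 11.3
eef_pos: [0.4981, 0.3777, 0.0273]
eef_rot: [180.0, 0.1, 171.6]
wrist_force: [0.8, -0.1, -6.2]
grip_width: 0.0492
gripper_force: 63.6
```

Call:
drive_tool(motion=[{"wx":0,"wy":0,"wz":0,"dx":0,"dy":0,"dz":3,"jaw":4},{"wx":0,"wy":0,"wz":0,"dx":0,"dy":0,"dz":4,"jaw":4},{"wx":0,"wy":0,"wz":0,"dx":0,"dy":0,"dz":4,"jaw":4},{"wx":0.93,"wy":6.2,"wz":0,"dx":0,"dy":0,"dz":2,"jaw":4},{"wx":0.93,"wy":6.2,"wz":0,"dx":0,"dy":0,"dz":0,"jaw":4},{"wx":0.93,"wy":6.2,"wz":0,"dx":0,"dy":0,"dz":0,"jaw":4},{"wx":0.93,"wy":6.2,"wz":0,"dx":0,"dy":0,"dz":0,"jaw":4},{"wx":0,"wy":0,"wz":0,"dx":0,"dy":0,"dz":0,"jaw":4},{"wx":0,"wy":0,"wz":0,"dx":0,"dy":0,"dz":0,"jaw":4},{"wx":0,"wy":0,"wz":0,"dx":0,"dy":0,"dz":0,"jaw":4}])

```text
clock: 12.3
eef_pos: [0.4973, 0.3777, 0.1567]
eef_rot: [179.9, -24.9, 171.6]
wrist_force: [0.0, -0.2, -5.5]
grip_width: 0.0494
gripper_force: 66.1
```

Call:
drive_tool(motion=[{"wx":-0.93,"wy":-6.2,"wz":0,"dx":0,"dy":0,"dz":0,"jaw":4},{"wx":-0.93,"wy":-6.2,"wz":0,"dx":0,"dy":0,"dz":0,"jaw":4},{"wx":-0.93,"wy":-6.2,"wz":0,"dx":0,"dy":0,"dz":0,"jaw":4},{"wx":-0.93,"wy":-6.2,"wz":0,"dx":0,"dy":0,"dz":0,"jaw":4},{"wx":0,"wy":0,"wz":0,"dx":0,"dy":0,"dz":0,"jaw":4},{"wx":0,"wy":0,"wz":0,"dx":0,"dy":0,"dz":0,"jaw":4},{"wx":0,"wy":0,"wz":0,"dx":0,"dy":0,"dz":0,"jaw":4}])

```text
clock: 13.0
eef_pos: [0.498, 0.3775, 0.1566]
eef_rot: [180.0, -0.1, 171.6]
wrist_force: [-0.1, -1.3, -5.7]
grip_width: 0.0492
gripper_force: 66.0
```

```bash
python3 tq.py
```

```text
My -0.0087 +- 0.0173 J [ 2.7400e-01 -9.5242e+01 -3.4524e+01  2.6000e-02  3.2000e-02 -1.3000e-02] [0.516  0.523  0.1876 0.0252 0.0238 0.0104] [-1.8000e+02 -2.0000e-02  1.7159e+02] [0.4977 0.3774 0.1562] 0.048949641870824456 13.55
```

Call:
drive_tool(motion=[{"wx":-0.93,"wy":-6.2,"wz":0,"dx":0,"dy":0,"dz":0,"jaw":4},{"wx":-0.93,"wy":-6.2,"wz":0,"dx":0,"dy":0,"dz":0,"jaw":4},{"wx":-0.93,"wy":-6.2,"wz":0,"dx":0,"dy":0,"dz":0,"jaw":4},{"wx":-0.93,"wy":-6.2,"wz":0,"dx":0,"dy":0,"dz":0,"jaw":4},{"wx":0,"wy":0,"wz":0,"dx":0,"dy":0,"dz":0,"jaw":4},{"wx":0,"wy":0,"wz":0,"dx":0,"dy":0,"dz":0,"jaw":4},{"wx":0,"wy":0,"wz":0,"dx":0,"dy":0,"dz":0,"jaw":4}])

```text
clock: 14.25
eef_pos: [0.4984, 0.3776, 0.1566]
eef_rot: [-180.0, 25.0, 171.6]
wrist_force: [1.2, 0.0, -6.0]
grip_width: 0.0494
gripper_force: 66.1
```

Call:
drive_tool(motion=[{"wx":0.93,"wy":6.2,"wz":0,"dx":0,"dy":0,"dz":0,"jaw":4},{"wx":0.93,"wy":6.2,"wz":0,"dx":0,"dy":0,"dz":0,"jaw":4},{"wx":0.93,"wy":6.2,"wz":0,"dx":0,"dy":0,"dz":0,"jaw":4},{"wx":0.93,"wy":6.2,"wz":0,"dx":0,"dy":0,"dz":0,"jaw":4},{"wx":0,"wy":0,"wz":0,"dx":0,"dy":0,"dz":0,"jaw":4},{"wx":0,"wy":0,"wz":0,"dx":0,"dy":0,"dz":0,"jaw":4},{"wx":0,"wy":0,"wz":0,"dx":0,"dy":0,"dz":0,"jaw":4}])

```text
clock: 14.95
eef_pos: [0.4973, 0.3773, 0.1562]
eef_rot: [-180.0, 0.1, 171.6]
wrist_force: [-0.7, 0.7, -5.4]
grip_width: 0.0493
gripper_force: 66.0
```

```bash
python3 tq.py
```

```text
My 0.0172 +- 0.0131 J [-2.9900e-01 -9.4702e+01 -3.4612e+01 -2.6000e-02 -3.8000e-02  5.0000e-03] [0.5802 0.2512 0.2456 0.0217 0.0288 0.0175] [-180.     0.   171.6] [0.4977 0.3775 0.1563] 0.04919366493864264 15.5
```

```bash
python3 tq.py
```

```text
My 0.0182 +- 0.0143 J [ 4.0000e-02 -9.4886e+01 -3.4555e+01 -2.0000e-03 -3.0000e-03  1.0000e-03] [0.0425 0.0236 0.0077 0.0006 0.0015 0.0008] [-1.8000e+02 -1.0000e-02  1.7159e+02] [0.4977 0.3774 0.1563] 0.0492657303491739 16.05
```

Call:
drive_tool(motion=[{"wx":0,"wy":0,"wz":0,"dx":0,"dy":0,"dz":-3,"jaw":4},{"wx":0,"wy":0,"wz":0,"dx":0,"dy":0,"dz":-4,"jaw":4},{"wx":0,"wy":0,"wz":0,"dx":0,"dy":0,"dz":-3.5,"jaw":4},{"wx":0,"wy":0,"wz":0,"dx":0,"dy":0,"dz":-1.6,"jaw":4},{"wx":0,"wy":0,"wz":0,"dx":0,"dy":0,"dz":-0.6,"jaw":4},{"wx":0,"wy":0,"wz":0,"dx":0,"dy":0,"dz":-0.2,"jaw":4},{"wx":0,"wy":0,"wz":0,"dx":0,"dy":0,"dz":0,"jaw":4},{"wx":0,"wy":0,"wz":0,"dx":0,"dy":0,"dz":0,"jaw":4}])

```text
clock: 16.85
eef_pos: [0.4983, 0.3778, 0.0285]
eef_rot: [179.9, 0.1, 171.6]
wrist_force: [0.0, 0.4, -5.5]
grip_width: 0.0493
gripper_force: 66.0
```

Call:
drive_tool(motion=[{"wx":0,"wy":0,"wz":0,"dx":0,"dy":0,"dz":-0.1,"jaw":4},{"wx":0,"wy":0,"wz":0,"dx":0,"dy":0,"dz":0,"jaw":4},{"wx":0,"wy":0,"wz":0,"dx":0,"dy":0,"dz":0,"jaw":4}])

```text
clock: 17.15
eef_pos: [0.4978, 0.3775, 0.0266]
eef_rot: [180.0, 0.0, 171.6]
wrist_force: [-0.4, -0.9, -6.5]
grip_width: 0.0496
gripper_force: 66.0
```

Call:
drive_tool(motion=[{"wx":0,"wy":0,"wz":0,"dx":0,"dy":0,"dz":-0.1,"jaw":4},{"wx":0,"wy":0,"wz":0,"dx":0,"dy":0,"dz":0,"jaw":4}])

```text
clock: 17.35
eef_pos: [0.4979, 0.3775, 0.0255]
eef_rot: [180.0, 0.0, 171.6]
wrist_force: [0.5, -0.2, -2.0]
grip_width: 0.0493
gripper_force: 66.4
```

Call:
drive_tool(motion=[{"wx":0,"wy":0,"wz":0,"dx":0,"dy":0,"dz":-0.03,"jaw":4},{"wx":0,"wy":0,"wz":0,"dx":0,"dy":0,"dz":0,"jaw":6.2},{"wx":0,"wy":0,"wz":0,"dx":0,"dy":0,"dz":0,"jaw":6.2},{"wx":0,"wy":0,"wz":0,"dx":0,"dy":0,"dz":2,"jaw":6.2},{"wx":0,"wy":0,"wz":0,"dx":0,"dy":0,"dz":4,"jaw":6.2},{"wx":0,"wy":0,"wz":0,"dx":0,"dy":0,"dz":4,"jaw":6.2},{"wx":0,"wy":0,"wz":0,"dx":-0.5,"dy":-3.14,"dz":0,"jaw":6.2},{"wx":0,"wy":0,"wz":0,"dx":-0.5,"dy":-3.14,"dz":0,"jaw":6.2},{"wx":0,"wy":0,"wz":0,"dx":-0.5,"dy":-3.14,"dz":0,"jaw":6.2},{"wx":0,"wy":0,"wz":0,"dx":0,"dy":0,"dz":0,"jaw":6.2}])

```text
clock: 18.35
eef_pos: [0.4817, 0.2802, 0.1251]
eef_rot: [-179.9, -0.1, 171.5]
wrist_force: [-1.1, 0.1, -0.4]
grip_width: 0.0622
gripper_force: 0.0
```

```bash
python3 fix.py .483 .2833 .026 171.6; python3 - <<'E'
from m import *
for n in('top','wrist'):
  c,a=plates(n)
  for p in a: print(n,p[0].round(1),p[1],plane(c,p[0],.048)[0].round(4))
s=readout.sense(); print(s['joint_torque'])
E
```

```text
pos [0.4826 0.2821 0.1252] rot [-1.7999e+02 -1.0000e-02  1.7152e+02] d cm [ 0.04  0.12 -9.92] turn [ 0.01 -0.01  0.08]
top [246.9 299.9] 14 [0.3729 0.3999 0.048 ]
wrist [318.4 217.1] 2305 [0.4829 0.2833 0.048 ]
wrist [470.3  45.1] 3590 [0.3885 0.3889 0.048 ]
wrist [456.  219.1] 2333 [0.4985 0.3781 0.048 ]
[-1.33497315e-01 -8.28937912e+01 -2.75157416e+01 -1.24986007e-03
 -2.20165377e-03  8.42163514e-03]
```

Call:
drive_tool(motion=[{"wx":0,"wy":0,"wz":0.08,"dx":0.03,"dy":0.1,"dz":-3,"jaw":6.2},{"wx":0,"wy":0,"wz":0,"dx":0,"dy":0,"dz":-3,"jaw":6.2},{"wx":0,"wy":0,"wz":0,"dx":0,"dy":0,"dz":-3,"jaw":6.2},{"wx":0,"wy":0,"wz":0,"dx":0,"dy":0,"dz":-0.9,"jaw":6.2},{"wx":0,"wy":0,"wz":0,"dx":0,"dy":0,"dz":0,"jaw":4},{"wx":0,"wy":0,"wz":0,"dx":0,"dy":0,"dz":0,"jaw":4},{"wx":0,"wy":0,"wz":0,"dx":0,"dy":0,"dz":0,"jaw":4},{"wx":0,"wy":0,"wz":0,"dx":0,"dy":0,"dz":0,"jaw":4}])

```text
clock: 19.55
eef_pos: [0.4835, 0.2845, 0.0269]
eef_rot: [180.0, 0.1, 171.7]
wrist_force: [0.6, -0.2, -4.3]
grip_width: 0.0492
gripper_force: 62.9
```

Call:
drive_tool(motion=[{"wx":0,"wy":0,"wz":0,"dx":0,"dy":0,"dz":3,"jaw":4},{"wx":0,"wy":0,"wz":0,"dx":0,"dy":0,"dz":4,"jaw":4},{"wx":0,"wy":0,"wz":0,"dx":0,"dy":0,"dz":4,"jaw":4},{"wx":0.93,"wy":6.2,"wz":0,"dx":0,"dy":0,"dz":2,"jaw":4},{"wx":0.93,"wy":6.2,"wz":0,"dx":0,"dy":0,"dz":0,"jaw":4},{"wx":0.93,"wy":6.2,"wz":0,"dx":0,"dy":0,"dz":0,"jaw":4},{"wx":0.93,"wy":6.2,"wz":0,"dx":0,"dy":0,"dz":0,"jaw":4},{"wx":0,"wy":0,"wz":0,"dx":0,"dy":0,"dz":0,"jaw":4},{"wx":0,"wy":0,"wz":0,"dx":0,"dy":0,"dz":0,"jaw":4},{"wx":0,"wy":0,"wz":0,"dx":0,"dy":0,"dz":0,"jaw":4}])

```text
clock: 20.55
eef_pos: [0.4825, 0.2843, 0.1564]
eef_rot: [179.9, -24.9, 171.7]
wrist_force: [-0.5, -0.2, -4.4]
grip_width: 0.0494
gripper_force: 69.0
```

Call:
drive_tool(motion=[{"wx":-0.93,"wy":-6.2,"wz":0,"dx":0,"dy":0,"dz":0,"jaw":4},{"wx":-0.93,"wy":-6.2,"wz":0,"dx":0,"dy":0,"dz":0,"jaw":4},{"wx":-0.93,"wy":-6.2,"wz":0,"dx":0,"dy":0,"dz":0,"jaw":4},{"wx":-0.93,"wy":-6.2,"wz":0,"dx":0,"dy":0,"dz":0,"jaw":4},{"wx":0,"wy":0,"wz":0,"dx":0,"dy":0,"dz":0,"jaw":4},{"wx":0,"wy":0,"wz":0,"dx":0,"dy":0,"dz":0,"jaw":4},{"wx":0,"wy":0,"wz":0,"dx":0,"dy":0,"dz":0,"jaw":4},{"wx":0,"wy":0,"wz":0,"dx":0,"dy":0,"dz":0,"jaw":4}])

```text
clock: 21.35
eef_pos: [0.4837, 0.2841, 0.1558]
eef_rot: [180.0, -0.1, 171.6]
wrist_force: [-0.1, -0.1, -5.2]
grip_width: 0.0491
gripper_force: 68.7
```

```bash
python3 tq.py
```

```text
My 0.0558 +- 0.0645 J [ 2.5000e-02 -8.4315e+01 -3.1338e+01 -9.0000e-03 -9.0000e-03 -1.3000e-02] [0.1957 0.3168 0.0506 0.0183 0.0259 0.0104] [-1.8000e+02 -1.0000e-02  1.7168e+02] [0.483  0.2842 0.156 ] 0.04940516520933615 21.9
```

Call:
drive_tool(motion=[{"wx":-0.93,"wy":-6.2,"wz":0,"dx":0,"dy":0,"dz":0,"jaw":4},{"wx":-0.93,"wy":-6.2,"wz":0,"dx":0,"dy":0,"dz":0,"jaw":4},{"wx":-0.93,"wy":-6.2,"wz":0,"dx":0,"dy":0,"dz":0,"jaw":4},{"wx":-0.93,"wy":-6.2,"wz":0,"dx":0,"dy":0,"dz":0,"jaw":4},{"wx":0,"wy":0,"wz":0,"dx":0,"dy":0,"dz":0,"jaw":4},{"wx":0,"wy":0,"wz":0,"dx":0,"dy":0,"dz":0,"jaw":4},{"wx":0,"wy":0,"wz":0,"dx":0,"dy":0,"dz":0,"jaw":4}])

```text
clock: 22.6
eef_pos: [0.4841, 0.2837, 0.1561]
eef_rot: [-179.8, 24.2, 171.6]
wrist_force: [-2.8, 1.4, -5.2]
grip_width: 0.0497
gripper_force: 71.3
```

Call:
drive_tool(motion=[{"wx":0.93,"wy":6.2,"wz":0,"dx":0,"dy":0,"dz":0,"jaw":4},{"wx":0.93,"wy":6.2,"wz":0,"dx":0,"dy":0,"dz":0,"jaw":4},{"wx":0.93,"wy":6.2,"wz":0,"dx":0,"dy":0,"dz":0,"jaw":4},{"wx":0.93,"wy":6.2,"wz":0,"dx":0,"dy":0,"dz":0,"jaw":4},{"wx":0,"wy":0,"wz":0,"dx":0,"dy":0,"dz":0,"jaw":4},{"wx":0,"wy":0,"wz":0,"dx":0,"dy":0,"dz":0,"jaw":4},{"wx":0,"wy":0,"wz":0,"dx":0,"dy":0,"dz":0,"jaw":4},{"wx":0,"wy":0,"wz":0,"dx":0,"dy":0,"dz":0,"jaw":4}])

```text
clock: 23.4
eef_pos: [0.4826, 0.2831, 0.1557]
eef_rot: [-179.7, -0.1, 171.7]
wrist_force: [-3.2, 0.3, -4.5]
grip_width: 0.0492
gripper_force: 73.5
```

```bash
python3 tq.py
```

```text
My 0.2489 +- 0.222 J [-7.8000e-02 -8.4166e+01 -3.1199e+01 -7.0000e-03  2.9000e-02  6.0000e-03] [0.2967 0.2336 0.1623 0.0476 0.0809 0.0137] [-1.7972e+02 -1.4000e-01  1.7159e+02] [0.4835 0.2829 0.1557] 0.049373598117055044 23.95
```

```bash
sed -i "s/^T=np.array(T)@.*/&/; s/print('My',/print(np.sort(T).round(2));print('My',/" tq.py; sed -i 's/range(12)/range(16)/;s/i<11/i<15/' tq.py; python3 tq.py
```

```text
[-1.28 -0.97 -0.68 -0.37 -0.26 -0.24 -0.23 -0.08  0.13  0.27  0.31  0.51
  0.62  0.67  0.72  1.47]
My 0.0378 +- 0.1954 J [ 9.4000e-02 -8.4308e+01 -3.1113e+01  1.4000e-02  1.0900e-01 -2.0000e-03] [0.2159 0.1279 0.1569 0.0771 0.0837 0.0091] [-1.7972e+02 -1.5000e-01  1.7159e+02] [0.4835 0.2829 0.1557] 0.04926089899079853 24.7
```

```bash
python3 - <<'E'
from h import *
a=cam('scene')['frame'][100:300,270:540]; b=cam('wrist')['frame']
a=cv2.resize(a,None,fx=1.7,fy=1.7); b=cv2.resize(b,(340*640//640,212))
b=cv2.copyMakeBorder(b,0,a.shape[0]-212,0,0,0); cv2.imwrite('pics/s2.png',np.hstack([a,b]))
s=readout.sense(); print(np.round(s['qd'],2),np.round(s['wrist_force'],2))
E
```

```text
[ 0.21 -0.01  0.2  -3.79 -3.35 -0.57] [ 0.75 -0.75 -6.59]
```

View pics/s2.png

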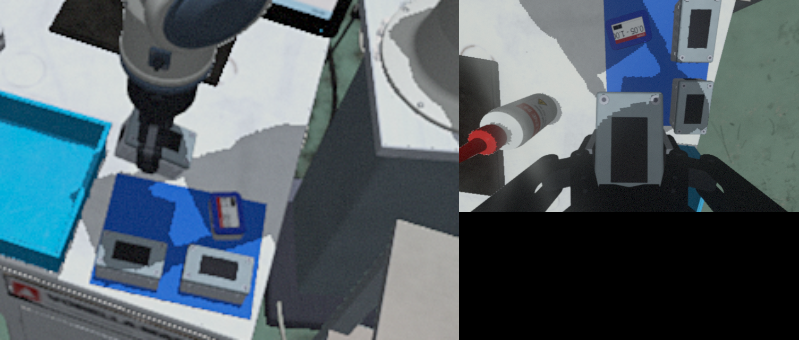

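The held housing sits level in the grip with nothing touching it, and the other two stand on the mat at (130,260) and (218,272) in the crop. The strong wrist chatter is new with this housing, so I'll tip it once more to confirm by moment.

Call:
drive_tool(motion=[{"wx":0.7,"wy":4.6,"wz":0,"dx":0,"dy":0,"dz":0,"jaw":4},{"wx":0.7,"wy":4.6,"wz":0,"dx":0,"dy":0,"dz":0,"jaw":4},{"wx":0.7,"wy":4.6,"wz":0,"dx":0,"dy":0,"dz":0,"jaw":4},{"wx":0.7,"wy":4.6,"wz":0,"dx":0,"dy":0,"dz":0,"jaw":4},{"wx":0,"wy":0,"wz":0,"dx":0,"dy":0,"dz":0,"jaw":4},{"wx":0,"wy":0,"wz":0,"dx":0,"dy":0,"dz":0,"jaw":4},{"wx":-0.7,"wy":-4.6,"wz":0,"dx":0,"dy":0,"dz":0,"jaw":4},{"wx":-0.7,"wy":-4.6,"wz":0,"dx":0,"dy":0,"dz":0,"jaw":4},{"wx":-0.7,"wy":-4.6,"wz":0,"dx":0,"dy":0,"dz":0,"jaw":4},{"wx":-0.7,"wy":-4.6,"wz":0,"dx":0,"dy":0,"dz":0,"jaw":4}])

```text
clock: 25.8
eef_pos: [0.4829, 0.2832, 0.1565]
eef_rot: [-179.8, 0.2, 171.7]
wrist_force: [-0.7, 0.0, -5.2]
grip_width: 0.0492
gripper_force: 75.4
```

Call:
drive_tool(motion=[{"wx":0,"wy":0,"wz":0,"dx":0,"dy":0,"dz":0,"jaw":4},{"wx":0,"wy":0,"wz":0,"dx":0,"dy":0,"dz":0,"jaw":4},{"wx":0,"wy":0,"wz":0,"dx":0,"dy":0,"dz":0,"jaw":4},{"wx":0,"wy":0,"wz":0,"dx":0,"dy":0,"dz":0,"jaw":4}])

```text
clock: 26.2
eef_pos: [0.484, 0.2828, 0.1556]
eef_rot: [-179.7, -0.2, 171.6]
wrist_force: [0.2, 0.2, -5.3]
grip_width: 0.0497
gripper_force: 75.4
```

```bash
python3 tq.py
```

```text
[-0.13 -0.1  -0.1  -0.08 -0.08 -0.07 -0.06 -0.06 -0.05 -0.04 -0.04 -0.04
 -0.04 -0.03 -0.02  0.01]
My -0.0574 +- 0.0097 J [ 1.3000e-02 -8.4343e+01 -3.1235e+01  1.4000e-02  9.8000e-02 -8.0000e-03] [0.1382 0.2123 0.0372 0.0132 0.0165 0.0077] [-1.7972e+02 -1.4000e-01  1.7159e+02] [0.4835 0.2829 0.1558] 0.04878813173635134 26.95
```

Call:
drive_tool(motion=[{"wx":-0.7,"wy":-4.6,"wz":0,"dx":0,"dy":0,"dz":0,"jaw":4},{"wx":-0.7,"wy":-4.6,"wz":0,"dx":0,"dy":0,"dz":0,"jaw":4},{"wx":-0.7,"wy":-4.6,"wz":0,"dx":0,"dy":0,"dz":0,"jaw":4},{"wx":-0.7,"wy":-4.6,"wz":0,"dx":0,"dy":0,"dz":0,"jaw":4},{"wx":0,"wy":0,"wz":0,"dx":0,"dy":0,"dz":0,"jaw":4},{"wx":0,"wy":0,"wz":0,"dx":0,"dy":0,"dz":0,"jaw":4},{"wx":0,"wy":0,"wz":0,"dx":0,"dy":0,"dz":0,"jaw":4}])

```text
clock: 27.65
eef_pos: [0.4842, 0.283, 0.156]
eef_rot: [-179.7, 18.4, 171.6]
wrist_force: [0.3, 0.6, -4.8]
grip_width: 0.0492
gripper_force: 75.3
```

Call:
drive_tool(motion=[{"wx":0.5,"wy":3.1,"wz":0,"dx":0,"dy":0,"dz":0,"jaw":4},{"wx":0.5,"wy":3.1,"wz":0,"dx":0,"dy":0,"dz":0,"jaw":4},{"wx":0.5,"wy":3.1,"wz":0,"dx":0,"dy":0,"dz":0,"jaw":4},{"wx":0.5,"wy":3.1,"wz":0,"dx":0,"dy":0,"dz":0,"jaw":4},{"wx":0.5,"wy":3.1,"wz":0,"dx":0,"dy":0,"dz":0,"jaw":4},{"wx":0.3,"wy":2.9,"wz":0,"dx":0,"dy":0,"dz":0,"jaw":4},{"wx":0,"wy":0,"wz":0,"dx":0,"dy":0,"dz":0,"jaw":4},{"wx":0,"wy":0,"wz":0,"dx":0,"dy":0,"dz":0,"jaw":4},{"wx":0,"wy":0,"wz":0,"dx":0,"dy":0,"dz":0,"jaw":4},{"wx":0,"wy":0,"wz":0,"dx":0,"dy":0,"dz":0,"jaw":4}])

```text
clock: 28.65
eef_pos: [0.4831, 0.2829, 0.1558]
eef_rot: [-179.7, -0.1, 171.6]
wrist_force: [0.1, 1.0, -5.0]
grip_width: 0.0493
gripper_force: 75.3
```

```bash
sed -i 's/range(16)/range(10)/;s/i<15/i<9/' tq.py; python3 tq.py
```

```text
[-0.07 -0.07 -0.06 -0.06 -0.05 -0.05 -0.04 -0.03 -0.02 -0.  ]
My -0.0464 +- 0.0059 J [-4.5000e-02 -8.4229e+01 -3.1196e+01 -2.0000e-03  6.9000e-02  3.0000e-03] [0.128  0.1086 0.0368 0.0063 0.0123 0.0015] [-1.7972e+02 -1.5000e-01  1.7157e+02] [0.4834 0.2829 0.1557] 0.049196401815163854 29.1
```

```bash
python3 - <<'E'
from h import *
from m import tri
C={n:cam(n) for n in('top','scene')}; Q={}
for n,c in C.items():
    h=cv2.cvtColor(cv2.imread(f'pics/{n}0.png'),cv2.COLOR_BGR2HSV)
    m=cv2.inRange(h,(88,140,60),(104,255,255))
    l,lab,st,ce=cv2.connectedComponentsWithStats(m)
    p0=proj(c,[[.655,.277,.03]])[0]; i=min(range(1,l),key=lambda i:1e9 if st[i,4]<2000 else np.linalg.norm(ce[i]-p0))
    hull=cv2.convexHull(cv2.findNonZero((lab==i).astype(np.uint8)))
    q=cv2.approxPolyN(hull,4).reshape(4,2).astype(float); Q[n]=q
    w=plane(c,q,.066); print(n,st[i,4],q.tolist(),w[:,:2].round(3).tolist(),w.mean(0).round(4))
E
```

```text
top 10816 [[361.0, 212.0], [249.0, 183.0], [278.0, 90.0], [386.0, 117.0]] [[0.534, 0.198], [0.583, 0.402], [0.76, 0.354], [0.712, 0.152]] [0.647  0.2764 0.066 ]
scene 7394 [[305.0, 260.0], [220.0, 234.0], [263.0, 151.0], [338.0, 173.0]] [[0.586, 0.419], [0.771, 0.375], [0.711, 0.154], [0.531, 0.201]] [0.6495 0.2872 0.066 ]
```

Call:
drive_tool(motion=[{"wx":0.5,"wy":3.3,"wz":0,"dx":2,"dy":0,"dz":0,"jaw":4},{"wx":0.5,"wy":3.3,"wz":0,"dx":3.2,"dy":-0.12,"dz":0,"jaw":4},{"wx":0.5,"wy":3.3,"wz":0,"dx":3.2,"dy":-0.12,"dz":0,"jaw":4},{"wx":0.5,"wy":3.3,"wz":0,"dx":3.2,"dy":-0.12,"dz":0,"jaw":4},{"wx":0.5,"wy":3.3,"wz":0,"dx":3,"dy":-0.12,"dz":0,"jaw":4},{"wx":0.5,"wy":3.3,"wz":0,"dx":2,"dy":-0.12,"dz":0,"jaw":4},{"wx":0,"wy":0,"wz":0,"dx":0,"dy":0,"dz":0,"jaw":4},{"wx":0,"wy":0,"wz":0,"dx":0,"dy":0,"dz":0,"jaw":4},{"wx":0,"wy":0,"wz":0,"dx":0,"dy":0,"dz":0,"jaw":4},{"wx":0,"wy":0,"wz":0,"dx":0,"dy":0,"dz":0,"jaw":4}])

```text
clock: 30.2
eef_pos: [0.6487, 0.2772, 0.1563]
eef_rot: [-179.8, -20.2, 171.6]
wrist_force: [-1.0, 0.5, -4.4]
grip_width: 0.0496
gripper_force: 75.3
```

Call:
drive_tool(motion=[{"wx":-0.5,"wy":-3.3,"wz":0,"dx":0,"dy":0,"dz":0,"jaw":4},{"wx":-0.5,"wy":-3.3,"wz":0,"dx":0,"dy":0,"dz":0,"jaw":4},{"wx":-0.5,"wy":-3.3,"wz":0,"dx":0,"dy":0,"dz":0,"jaw":4},{"wx":-0.5,"wy":-3.3,"wz":0,"dx":0,"dy":0,"dz":0,"jaw":4},{"wx":-0.5,"wy":-3.3,"wz":0,"dx":0,"dy":0,"dz":0,"jaw":4},{"wx":-0.5,"wy":-3.3,"wz":0,"dx":0,"dy":0,"dz":0,"jaw":4},{"wx":0,"wy":0,"wz":0,"dx":0,"dy":0,"dz":0,"jaw":4},{"wx":0,"wy":0,"wz":0,"dx":0,"dy":0,"dz":0,"jaw":4},{"wx":0,"wy":0,"wz":0,"dx":0,"dy":0,"dz":0,"jaw":4},{"wx":0,"wy":0,"wz":0,"dx":0,"dy":0,"dz":0,"jaw":4}])

```text
clock: 31.2
eef_pos: [0.6498, 0.2767, 0.1556]
eef_rot: [-179.7, -0.2, 171.5]
wrist_force: [-0.3, -0.3, -5.3]
grip_width: 0.0493
gripper_force: 75.4
```

```bash
python3 tq.py; python3 fix.py .649 .277 .0268 171.6
```

```text
[-0.08 -0.08 -0.07 -0.05 -0.05 -0.04 -0.04 -0.03 -0.03  0.01]
My -0.0463 +- 0.0079 J [ 2.80000e-02 -1.07294e+02 -3.79890e+01  7.00000e-03  1.11000e-01
 -6.00000e-03] [0.1269 0.2351 0.0252 0.0115 0.0197 0.0038] [-1.7972e+02 -1.5000e-01  1.7157e+02] [0.6495 0.2768 0.1557] 0.04933549926997556 31.65
pos [0.6495 0.2769 0.1557] rot [-1.7972e+02 -1.5000e-01  1.7157e+02] d cm [-5.000e-02  1.000e-02 -1.289e+01] turn [ 0.25 -0.19  0.03]
```

Call:
drive_tool(motion=[{"wx":0.9,"wy":6,"wz":0,"dx":-2,"dy":0,"dz":0.5,"jaw":4},{"wx":0.9,"wy":6,"wz":0,"dx":-3,"dy":0,"dz":0.5,"jaw":4},{"wx":0.9,"wy":6,"wz":0,"dx":-3,"dy":0,"dz":0.5,"jaw":4},{"wx":0.9,"wy":6,"wz":0,"dx":-2,"dy":0,"dz":0.5,"jaw":4},{"wx":0.9,"wy":6,"wz":0,"dx":0,"dy":0,"dz":0,"jaw":4},{"wx":0.9,"wy":6,"wz":0,"dx":0,"dy":0,"dz":0,"jaw":4},{"wx":0.9,"wy":6,"wz":0,"dx":0,"dy":0,"dz":0,"jaw":4},{"wx":0,"wy":0,"wz":0,"dx":0,"dy":0,"dz":0,"jaw":4},{"wx":0,"wy":0,"wz":0,"dx":0,"dy":0,"dz":0,"jaw":4},{"wx":0,"wy":0,"wz":0,"dx":0,"dy":0,"dz":0,"jaw":4}])

```text
clock: 32.85
eef_pos: [0.5495, 0.2772, 0.1763]
eef_rot: [-179.8, -42.4, 171.7]
wrist_force: [-0.4, -0.8, -5.0]
grip_width: 0.0495
gripper_force: 75.6
```

Call:
drive_tool(motion=[{"wx":0,"wy":0,"wz":0,"dx":0,"dy":0,"dz":0,"jaw":4},{"wx":-0.7,"wy":-5.25,"wz":0,"dx":0,"dy":0,"dz":0,"jaw":4},{"wx":-0.8,"wy":-5.25,"wz":0,"dx":0,"dy":0,"dz":0,"jaw":4},{"wx":-0.8,"wy":-5.25,"wz":0,"dx":0,"dy":0,"dz":0,"jaw":4},{"wx":-0.8,"wy":-5.25,"wz":0,"dx":0,"dy":0,"dz":0,"jaw":4},{"wx":-0.8,"wy":-5.25,"wz":0,"dx":0,"dy":0,"dz":0,"jaw":4},{"wx":-0.8,"wy":-5.25,"wz":0,"dx":0,"dy":0,"dz":0,"jaw":4},{"wx":-0.8,"wy":-5.25,"wz":0,"dx":0,"dy":0,"dz":0,"jaw":4},{"wx":-0.8,"wy":-5.25,"wz":0,"dx":0,"dy":0,"dz":0,"jaw":4},{"wx":0,"wy":0,"wz":0,"dx":0,"dy":0,"dz":0,"jaw":4}])

```text
clock: 33.85
eef_pos: [0.5473, 0.2774, 0.1772]
eef_rot: [-179.7, 0.0, 171.7]
wrist_force: [-1.3, -0.6, -5.0]
grip_width: 0.0494
gripper_force: 75.7
```

Call:
drive_tool(motion=[{"wx":0,"wy":0,"wz":0,"dx":0,"dy":0,"dz":0,"jaw":4},{"wx":0,"wy":0,"wz":0,"dx":0,"dy":0,"dz":0,"jaw":4},{"wx":0,"wy":0,"wz":0,"dx":0,"dy":0,"dz":0,"jaw":4}])

```text
clock: 34.15
eef_pos: [0.5501, 0.2767, 0.1756]
eef_rot: [-179.7, -0.2, 171.6]
wrist_force: [0.4, -0.7, -4.9]
grip_width: 0.049
gripper_force: 75.5
```

```bash
python3 tq.py
```

```text
[-0.08 -0.08 -0.07 -0.06 -0.04 -0.04 -0.04 -0.01 -0.01  0.03]
My -0.0413 +- 0.0098 J [ 1.7000e-02 -9.2365e+01 -3.5219e+01  1.5000e-02  1.1800e-01 -1.1000e-02] [0.1665 0.3251 0.0377 0.0157 0.0249 0.0075] [-1.797e+02 -1.600e-01  1.716e+02] [0.5495 0.2769 0.1757] 0.049592266889015225 34.6
```

```bash
python3 - <<'E'
from h import *
c=cam('wrist'); s=readout.sense(); p=np.array(s['eef_pos'])
f=c['frame'].copy(); a=np.radians(-8.4); ex=np.array([np.cos(a),np.sin(a),0]); ey=np.array([-ex[1],ex[0],0])
for z,L,W in((.0222,.042,.025),(-.0238,.042,.025)):
    q=[p+ex*i*L+ey*j*W+[0,0,z] for i,j in((1,1),(1,-1),(-1,-1),(-1,1))]
    cv2.polylines(f,[proj(c,q).round().astype(int)],True,(0,0,255) if z>0 else (0,255,255),1)
cv2.imwrite('pics/w3.png',f)
d=cam('scene'); g=d['frame'].copy(); u=proj(d,p)[0]
x,y=(u-[60,50]).astype(int); g=cv2.resize(g[y:y+100,x:x+130],None,fx=5,fy=5,interpolation=2); cv2.imwrite('pics/s3.png',g)
E
```

```text
(no output)
```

View pics/w3.png

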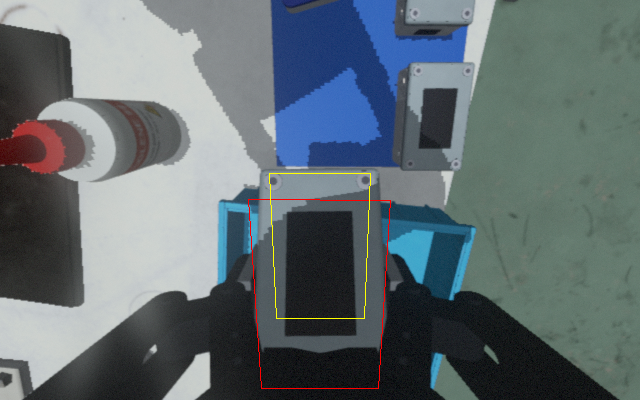

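View pics/s3.png

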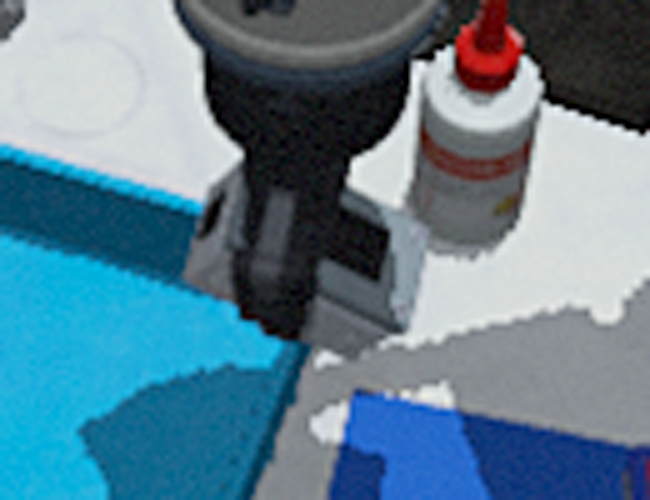

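Both pictures show that the housing has pitched in the grip with its -x end down. The far lid edge is at (262..380,170) and the plate at (285..355, 211..335). The lid slopes in the scene crop too. That explains why the roller always settled at -x when the tool was "level". I'll estimate the pitch.

```bash
python3 - <<'E'
from h import *
from scipy.optimize import least_squares
c=cam('wrist'); p=np.array(readout.sense()['eef_pos'])
a=np.radians(-8.4); ex=np.array([np.cos(a),np.sin(a),0]); ey=np.array([-ex[1],ex[0],0]);ez=np.array([0,0,1.])
obs=np.array([[287,211],[353,211],[355,335],[285,335],[262,170],[380,170],[273,181],[366,181]],float)
def pts(v,hl=.0215,hw=.012):
    t,x0,y0,z0=v[:4]
    P=np.array([[-hl,-hw],[-hl,hw],[hl,hw],[hl,-hw],[-.042,-.025],[-.042,.025],[-.0375,-.0205],[-.0375,.0205]])
    u=np.cos(t)*ex-np.sin(t)*ez; n=np.sin(t)*ex+np.cos(t)*ez   # t>0: +x end down
    return p+x0*u+y0*ey+z0*n+P[:,:1]*u+P[:,1:]*ey
for z0f in (None,.0222):
    f=lambda v:((proj(c,pts(v))-obs)*np.array([1]*6+[.5]*2)[:,None]).ravel()
    f2=(lambda v:f([v[0],v[1],v[2],z0f])) if z0f else f
    r_=least_squares(f2,[-.2,0,0,.0222]); print(np.degrees(r_.x[0]).round(1),(r_.x[1:]*1000).round(1),'rms',np.sqrt(np.mean(r_.fun**2)).round(2)); 
E
```

```text
-44.3 [ 6.5  0.5 32.6] rms 1.67
-31.2 [-0.4  0.5 22.2] rms 3.15
```

Call:
drive_tool(motion=[{"wx":0.8,"wy":5.4,"wz":0,"dx":1.5,"dy":0,"dz":0,"jaw":4},{"wx":0.8,"wy":5.4,"wz":0,"dx":1.5,"dy":0,"dz":0,"jaw":4},{"wx":0.8,"wy":5.4,"wz":0,"dx":1.5,"dy":0,"dz":0,"jaw":4},{"wx":0.8,"wy":5.4,"wz":0,"dx":1.5,"dy":0,"dz":0,"jaw":4},{"wx":0.8,"wy":5.4,"wz":0,"dx":1.5,"dy":0,"dz":0,"jaw":4},{"wx":0.8,"wy":5.4,"wz":0,"dx":0,"dy":0,"dz":0,"jaw":4},{"wx":0,"wy":0,"wz":0,"dx":0,"dy":0,"dz":0,"jaw":4},{"wx":0,"wy":0,"wz":0,"dx":0,"dy":0,"dz":0,"jaw":4},{"wx":0,"wy":0,"wz":0,"dx":0,"dy":0,"dz":0,"jaw":4}])

```text
clock: 35.65
eef_pos: [0.6242, 0.2773, 0.1764]
eef_rot: [-179.7, -32.7, 171.6]
wrist_force: [0.2, 0.3, -4.8]
grip_width: 0.0496
gripper_force: 75.6
```

```bash
cat > s1.py <<'E'
from h import *
s=readout.sense(); print('My %.3f'%(np.array(s['wrist_torque'])@[.148,.989,0]),'J',np.round(s['joint_torque'],3)[3:],np.round(s['eef_rot'],1),np.round(s['eef_pos'],3),s['clock'])
E
python3 s1.py; python3 - <<'E'
from h import *
c=cam('scene'); u=proj(c,readout.sense()['eef_pos'])[0]; x,y=(u-[60,50]).astype(int)
g=cv2.resize(c['frame'][y:y+100,x:x+130],None,fx=4,fy=4,interpolation=2)
w=cam('wrist')['frame'][120:400,200:440]; w=cv2.resize(w,(272,317)); w=cv2.copyMakeBorder(w,0,400-317,0,0,0)
cv2.imwrite('pics/v4.png',np.hstack([g,w]))
E
python3 s1.py
```

```text
My -0.698 J [ 1.696e+00  4.409e+00 -2.000e-03] [-179.7  -32.7  171.6] [0.624 0.277 0.176] 35.65
My -0.617 J [ 1.716e+00  4.378e+00 -4.000e-03] [-179.8  -32.8  171.7] [0.624 0.277 0.177] 35.75
```

View pics/v4.png

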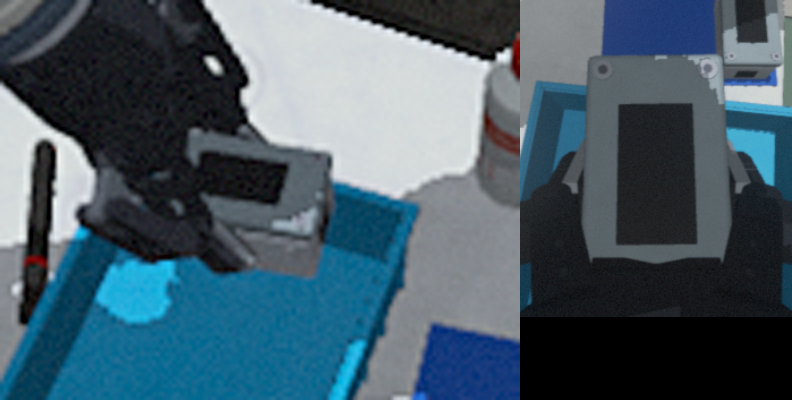

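The housing now looks level: its lid at (262,180) is parallel to the mat. Next I compare the moment at this tool angle with the roller arriving from either side.

```bash
python3 - <<'E'
from h import *
T=[]
for i in range(5):
    T.append(np.array(readout.sense()['wrist_torque'])@[.148,.989,0]); imaging.capture('scene')
print(np.round(T,3),np.mean(T).round(3))
E
python3 s1.py
```

```text
[-0.617 -0.63  -0.627 -0.64  -0.61 ] -0.625
My -0.673 J [ 1.755e+00  4.448e+00 -3.000e-03] [-179.7  -32.9  171.6] [0.624 0.277 0.176] 36.0
```

Call:
drive_tool(motion=[{"wx":0.7,"wy":4.7,"wz":0,"dx":0,"dy":0,"dz":0,"jaw":4},{"wx":0.7,"wy":4.7,"wz":0,"dx":0,"dy":0,"dz":0,"jaw":4},{"wx":0.7,"wy":4.7,"wz":0,"dx":0,"dy":0,"dz":0,"jaw":4},{"wx":0,"wy":0,"wz":0,"dx":0,"dy":0,"dz":0,"jaw":4},{"wx":0,"wy":0,"wz":0,"dx":0,"dy":0,"dz":0,"jaw":4},{"wx":0,"wy":0,"wz":0,"dx":0,"dy":0,"dz":0,"jaw":4},{"wx":0,"wy":0,"wz":0,"dx":0,"dy":0,"dz":0,"jaw":4}])

```text
clock: 36.7
eef_pos: [0.6244, 0.2772, 0.1768]
eef_rot: [-179.8, -47.0, 171.7]
wrist_force: [-1.1, -0.2, -4.3]
grip_width: 0.0495
gripper_force: 75.7
```

Call:
drive_tool(motion=[{"wx":-0.35,"wy":-2.35,"wz":0,"dx":0,"dy":0,"dz":0,"jaw":4},{"wx":-0.35,"wy":-2.35,"wz":0,"dx":0,"dy":0,"dz":0,"jaw":4},{"wx":-0.35,"wy":-2.35,"wz":0,"dx":0,"dy":0,"dz":0,"jaw":4},{"wx":-0.35,"wy":-2.35,"wz":0,"dx":0,"dy":0,"dz":0,"jaw":4},{"wx":-0.35,"wy":-2.35,"wz":0,"dx":0,"dy":0,"dz":0,"jaw":4},{"wx":-0.35,"wy":-2.35,"wz":0,"dx":0,"dy":0,"dz":0,"jaw":4},{"wx":0,"wy":0,"wz":0,"dx":0,"dy":0,"dz":0,"jaw":4},{"wx":0,"wy":0,"wz":0,"dx":0,"dy":0,"dz":0,"jaw":4},{"wx":0,"wy":0,"wz":0,"dx":0,"dy":0,"dz":0,"jaw":4}])

```text
clock: 37.6
eef_pos: [0.6244, 0.2768, 0.1757]
eef_rot: [-179.7, -32.9, 171.6]
wrist_force: [-0.0, 0.9, -4.9]
grip_width: 0.0492
gripper_force: 75.7
```

```bash
python3 - <<'E'
from h import *
T=[]
for i in range(5):
    T.append(np.array(readout.sense()['wrist_torque'])@[.148,.989,0]); imaging.capture('scene')
print(np.round(T,3),np.mean(T).round(3))
E
python3 s1.py
```

```text
[-0.655 -0.693 -0.692 -0.637 -0.628] -0.661
My -0.621 J [ 1.763e+00  4.504e+00 -2.000e-03] [-179.7  -32.9  171.6] [0.625 0.277 0.175] 37.85
```

Call:
drive_tool(motion=[{"wx":0,"wy":0,"wz":0,"dx":-4,"dy":0,"dz":1,"jaw":4},{"wx":0,"wy":0,"wz":0,"dx":-4,"dy":0,"dz":1,"jaw":4},{"wx":0.86,"wy":5.75,"wz":0,"dx":-4,"dy":0,"dz":1,"jaw":4},{"wx":0.86,"wy":5.75,"wz":0,"dx":0,"dy":0,"dz":0,"jaw":4},{"wx":0.86,"wy":5.75,"wz":0,"dx":0,"dy":0,"dz":0,"jaw":4},{"wx":0.86,"wy":5.75,"wz":0,"dx":0,"dy":0,"dz":0,"jaw":4},{"wx":0.86,"wy":5.75,"wz":0,"dx":0,"dy":0,"dz":0,"jaw":4},{"wx":0,"wy":0,"wz":0,"dx":0,"dy":0,"dz":0,"jaw":4},{"wx":0,"wy":0,"wz":0,"dx":0,"dy":0,"dz":0,"jaw":4},{"wx":0,"wy":0,"wz":0,"dx":0,"dy":0,"dz":0,"jaw":4}])

```text
clock: 38.85
eef_pos: [0.5046, 0.2771, 0.2064]
eef_rot: [-179.9, -61.8, 171.8]
wrist_force: [-0.2, 0.1, -4.7]
grip_width: 0.0494
gripper_force: 75.8
```

Call:
drive_tool(motion=[{"wx":-0.72,"wy":-4.8,"wz":0,"dx":0,"dy":0,"dz":0,"jaw":4},{"wx":-0.72,"wy":-4.8,"wz":0,"dx":0,"dy":0,"dz":0,"jaw":4},{"wx":-0.72,"wy":-4.8,"wz":0,"dx":0,"dy":0,"dz":0,"jaw":4},{"wx":-0.72,"wy":-4.8,"wz":0,"dx":0,"dy":0,"dz":0,"jaw":4},{"wx":-0.72,"wy":-4.8,"wz":0,"dx":0,"dy":0,"dz":0,"jaw":4},{"wx":-0.7,"wy":-4.75,"wz":0,"dx":0,"dy":0,"dz":0,"jaw":4},{"wx":0,"wy":0,"wz":0,"dx":0,"dy":0,"dz":0,"jaw":4},{"wx":0,"wy":0,"wz":0,"dx":0,"dy":0,"dz":0,"jaw":4},{"wx":0,"wy":0,"wz":0,"dx":0,"dy":0,"dz":0,"jaw":4}])

```text
clock: 39.75
eef_pos: [0.5045, 0.2767, 0.2057]
eef_rot: [-179.7, -33.0, 171.6]
wrist_force: [-0.1, 0.2, -5.1]
grip_width: 0.0495
gripper_force: 75.7
```

```bash
python3 s1.py
```

```text
My -0.626 J [ 1.89   4.534 -0.006] [-179.7  -33.   171.6] [0.505 0.277 0.206] 39.75
```

Call:
drive_tool(motion=[{"wx":0,"wy":0,"wz":0,"dx":0,"dy":0,"dz":0,"jaw":4}])

```text
clock: 39.85
eef_pos: [0.5046, 0.2767, 0.2052]
eef_rot: [-179.7, -33.0, 171.6]
wrist_force: [0.0, 0.0, -4.9]
grip_width: 0.0491
gripper_force: 75.7
```

```bash
python3 s1.py
```

```text
My -0.688 J [ 1.887  4.565 -0.005] [-179.7  -33.   171.6] [0.505 0.277 0.205] 39.85
```

Call:
drive_tool(motion=[{"wx":0,"wy":0,"wz":0,"dx":0,"dy":0,"dz":0,"jaw":4}])

```text
clock: 39.95
eef_pos: [0.5046, 0.2767, 0.2051]
eef_rot: [-179.7, -33.0, 171.6]
wrist_force: [-0.3, 0.2, -4.8]
grip_width: 0.0495
gripper_force: 75.7
```

```bash
python3 s1.py
```

```text
My -0.669 J [ 1.869e+00  4.532e+00 -4.000e-03] [-179.7  -33.   171.6] [0.505 0.277 0.205] 39.95
```

```bash
python3 - <<'E'
from h import *
from scipy.optimize import least_squares
c=cam('scene'); p=np.array([.6242,.2771,.1763]); x,y=(proj(c,p)[0]-[60,50]).astype(int)
img=cv2.imread('pics/v4.png')[:,:520]
a=np.radians(-8.4); ex=np.array([np.cos(a),np.sin(a),0]); ey=np.array([-ex[1],ex[0],0]);ez=np.array([0,0,1.])
out=[]
for t in (0,-6,-12):
    g=img.copy(); th=np.radians(t); u=np.cos(th)*ex-np.sin(th)*ez; n=np.sin(th)*ex+np.cos(th)*ez
    for z in(.0222,-.0238):
        q=[p+i*.042*u+j*.025*ey+z*n for i,j in((1,1),(1,-1),(-1,-1),(-1,1))]
        cv2.polylines(g,[((proj(c,q)-[x,y])*4).round().astype(int)],True,(0,0,255) if z>0 else (0,255,255),1)
    out.append(g[90:310,150:410])
cv2.imwrite('pics/v5.png',np.hstack(out))
E
```

```text
(no output)
```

View pics/v5.png

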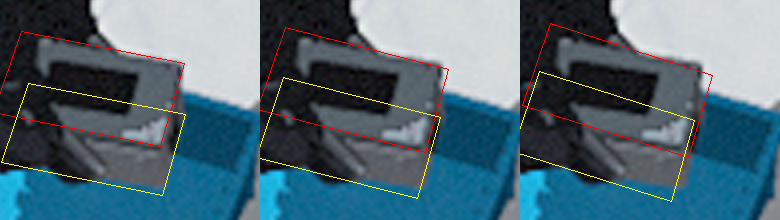

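Call:
drive_tool(motion=[{"wx":1.1,"wy":7.2,"wz":0,"dx":0,"dy":0,"dz":0,"jaw":4},{"wx":1.1,"wy":7.2,"wz":0,"dx":0,"dy":0,"dz":0,"jaw":4},{"wx":1.1,"wy":7.2,"wz":0,"dx":0,"dy":0,"dz":0,"jaw":4},{"wx":1.1,"wy":7.2,"wz":0,"dx":0,"dy":0,"dz":0,"jaw":4},{"wx":1,"wy":6.6,"wz":0,"dx":0,"dy":0,"dz":0,"jaw":4},{"wx":0,"wy":0,"wz":0,"dx":0,"dy":0,"dz":0,"jaw":4}])

```text
clock: 40.6
eef_pos: [0.5044, 0.2762, 0.2024]
eef_rot: [-179.8, -69.1, 171.6]
wrist_force: [-0.8, 0.6, -5.7]
grip_width: 0.0493
gripper_force: 75.8
```

```bash
python3 s1.py
```

```text
My -1.180 J [ 4.549 10.515  0.81 ] [-179.8  -69.1  171.6] [0.504 0.276 0.202] 40.6
```

Call:
drive_tool(motion=[{"wx":0,"wy":0,"wz":0,"dx":-3,"dy":0.4,"dz":0,"jaw":4},{"wx":0,"wy":0,"wz":0,"dx":3,"dy":-0.4,"dz":0,"jaw":4},{"wx":0,"wy":0,"wz":0,"dx":0,"dy":0,"dz":0,"jaw":4},{"wx":0,"wy":0,"wz":0,"dx":0,"dy":0,"dz":0,"jaw":4},{"wx":0,"wy":0,"wz":0,"dx":0,"dy":0,"dz":0,"jaw":4}])

```text
clock: 41.1
eef_pos: [0.5046, 0.2771, 0.2062]
eef_rot: [179.7, -68.5, 172.1]
wrist_force: [-0.1, -0.3, -4.7]
grip_width: 0.0489
gripper_force: 75.9
```

```bash
python3 s1.py
```

```text
My -1.105 J [ 2.701  7.398 -0.013] [179.7 -68.5 172.1] [0.505 0.277 0.206] 41.1
```

Call:
drive_tool(motion=[{"wx":-0.7,"wy":-5,"wz":0,"dx":0,"dy":0,"dz":0,"jaw":4},{"wx":-0.7,"wy":-5,"wz":0,"dx":0,"dy":0,"dz":0,"jaw":4},{"wx":-0.8,"wy":-5,"wz":0,"dx":0,"dy":0,"dz":0,"jaw":4},{"wx":-0.8,"wy":-5.1,"wz":0,"dx":0,"dy":0,"dz":0,"jaw":4},{"wx":-0.8,"wy":-5.1,"wz":0,"dx":0,"dy":0,"dz":0,"jaw":4},{"wx":-0.8,"wy":-5.1,"wz":0,"dx":0,"dy":0,"dz":0,"jaw":4},{"wx":-0.8,"wy":-5.1,"wz":0,"dx":0,"dy":0,"dz":0,"jaw":4},{"wx":0,"wy":0,"wz":0,"dx":0,"dy":0,"dz":0,"jaw":4},{"wx":0,"wy":0,"wz":0,"dx":0,"dy":0,"dz":0,"jaw":4}])

```text
clock: 42.0
eef_pos: [0.5041, 0.277, 0.2064]
eef_rot: [-179.7, -33.0, 171.7]
wrist_force: [-0.1, 1.0, -4.7]
grip_width: 0.0492
gripper_force: 75.6
```

```bash
python3 s1.py
```

```text
My -0.672 J [1.747 4.068 0.007] [-179.7  -33.   171.7] [0.504 0.277 0.206] 42.0
```

Call:
drive_tool(motion=[{"wx":0,"wy":0,"wz":0,"dx":0,"dy":0,"dz":0,"jaw":4}])

```text
clock: 42.1
eef_pos: [0.5045, 0.2767, 0.2053]
eef_rot: [-179.7, -33.0, 171.6]
wrist_force: [-0.5, -0.3, -4.0]
grip_width: 0.0491
gripper_force: 75.6
```

```bash
python3 s1.py
```

```text
My -0.598 J [ 1.891  4.547 -0.008] [-179.7  -33.   171.6] [0.505 0.277 0.205] 42.1
```

Call:
drive_tool(motion=[{"wx":0,"wy":0,"wz":0,"dx":0,"dy":0,"dz":0,"jaw":4}])

```text
clock: 42.2
eef_pos: [0.5047, 0.2766, 0.205]
eef_rot: [-179.7, -33.0, 171.6]
wrist_force: [-0.1, -0.3, -4.9]
grip_width: 0.0492
gripper_force: 75.8
```

```bash
python3 s1.py
```

```text
My -0.634 J [ 1.885  4.574 -0.006] [-179.7  -33.   171.6] [0.505 0.277 0.205] 42.2
```

Call:
drive_tool(motion=[{"wx":0,"wy":0,"wz":0,"dx":-1.9,"dy":0.3,"dz":-2.5,"jaw":4},{"wx":0,"wy":0,"wz":0,"dx":-1.9,"dy":0.3,"dz":-4,"jaw":4},{"wx":0,"wy":0,"wz":0,"dx":0,"dy":0,"dz":-4,"jaw":4},{"wx":0,"wy":0,"wz":0,"dx":0,"dy":0,"dz":-3.5,"jaw":4},{"wx":0,"wy":0,"wz":0,"dx":0,"dy":0,"dz":-2,"jaw":4},{"wx":0,"wy":0,"wz":0,"dx":0,"dy":0,"dz":-0.8,"jaw":4},{"wx":0,"wy":0,"wz":0,"dx":0,"dy":0,"dz":0,"jaw":4}])

```text
clock: 42.9
eef_pos: [0.4663, 0.2827, 0.0368]
eef_rot: [-179.7, -33.0, 171.6]
wrist_force: [-0.7, 0.3, -5.0]
grip_width: 0.0492
gripper_force: 75.5
```

Call:
drive_tool(motion=[{"wx":0,"wy":0,"wz":0,"dx":0,"dy":0,"dz":-0.5,"jaw":4},{"wx":0,"wy":0,"wz":0,"dx":0,"dy":0,"dz":-0.1,"jaw":4}])

```text
clock: 43.1
eef_pos: [0.467, 0.283, 0.0322]
eef_rot: [-179.7, -32.8, 171.6]
wrist_force: [-0.3, 0.4, -3.7]
grip_width: 0.049
gripper_force: 75.5
```

Call:
drive_tool(motion=[{"wx":0,"wy":0,"wz":0,"dx":0,"dy":0,"dz":-0.15,"jaw":4},{"wx":0,"wy":0,"wz":0,"dx":0,"dy":0,"dz":0,"jaw":4}])

```text
clock: 43.3
eef_pos: [0.4667, 0.2829, 0.0306]
eef_rot: [-179.7, -32.9, 171.6]
wrist_force: [0.5, 0.4, -4.4]
grip_width: 0.0491
gripper_force: 75.7
```

Call:
drive_tool(motion=[{"wx":0,"wy":0,"wz":0,"dx":0,"dy":0,"dz":-0.25,"jaw":4},{"wx":0,"wy":0,"wz":0,"dx":0,"dy":0,"dz":0,"jaw":4}])

```text
clock: 43.5
eef_pos: [0.4664, 0.2828, 0.0277]
eef_rot: [-179.7, -32.9, 171.6]
wrist_force: [0.5, 0.1, -5.3]
grip_width: 0.0495
gripper_force: 75.7
```

Call:
drive_tool(motion=[{"wx":0,"wy":0,"wz":0,"dx":0,"dy":0,"dz":-0.2,"jaw":4},{"wx":0,"wy":0,"wz":0,"dx":0,"dy":0,"dz":-0.1,"jaw":4}])

```text
clock: 43.7
eef_pos: [0.4664, 0.2829, 0.0249]
eef_rot: [-179.7, -32.9, 171.6]
wrist_force: [-0.6, -0.9, 11.7]
grip_width: 0.0493
gripper_force: 76.7
```

Call:
drive_tool(motion=[{"wx":0,"wy":0,"wz":0,"dx":0,"dy":0,"dz":0,"jaw":6.2},{"wx":0,"wy":0,"wz":0,"dx":0,"dy":0,"dz":0,"jaw":6.2},{"wx":0,"wy":0,"wz":0,"dx":0,"dy":0,"dz":3,"jaw":6.2},{"wx":-0.9,"wy":-7,"wz":0,"dx":0,"dy":0,"dz":3,"jaw":6.2},{"wx":-0.9,"wy":-7,"wz":0,"dx":0,"dy":0,"dz":3,"jaw":6.2},{"wx":-0.9,"wy":-7,"wz":0,"dx":0,"dy":0,"dz":0,"jaw":6.2},{"wx":-0.9,"wy":-7,"wz":0,"dx":0,"dy":0,"dz":0,"jaw":6.2},{"wx":-0.8,"wy":-4.7,"wz":0,"dx":0,"dy":0,"dz":0,"jaw":6.2},{"wx":0,"wy":0,"wz":0,"dx":0,"dy":0,"dz":0,"jaw":6.2},{"wx":0,"wy":0,"wz":0,"dx":0,"dy":0,"dz":0,"jaw":6.2}])

```text
clock: 44.7
eef_pos: [0.4664, 0.2831, 0.115]
eef_rot: [179.9, -0.0, 171.8]
wrist_force: [0.6, -0.8, 0.3]
grip_width: 0.0619
gripper_force: 0.0
```

```bash
python3 - <<'E'
from m import *
from scipy.spatial.transform import Rotation as Ro
c,a=plates('wrist')
for p in a:
    w=plane(c,cv2.boxPoints(p[4]),.048); print(p[0].round(1),p[1],plane(c,p[0],.048)[0].round(4),[(np.linalg.norm(w[i+1]-w[i]).round(3),np.degrees(np.arctan2(*(w[i+1]-w[i])[1::-1])).round(1)) for i in range(2)])
s=readout.sense(); R=Ro.from_euler('xyz',s['eef_rot'],degrees=True)
print(s['eef_pos'],s['eef_rot'],(Ro.from_euler('xyz',[180,0,171.6],degrees=True)*R.inv()).as_rotvec(degrees=True).round(2),s['clock'],np.round(s['wrist_torque'],3))
E
```

```text
[480.1  73.6] 3665 [0.3888 0.3889 0.048 ] [(np.float64(0.047), np.float64(171.4)), (np.float64(0.026), np.float64(75.5))]
[463.6 246.5] 2335 [0.4982 0.3781 0.048 ] [(np.float64(0.048), np.float64(171.1)), (np.float64(0.026), np.float64(73.5))]
[319.6 217.9] 2557 [0.4635 0.2837 0.048 ] [(np.float64(0.025), np.float64(81.7)), (np.float64(0.046), np.float64(-7.2))]
[ 26.  342.4] 541 [0.5303 0.0504 0.048 ] [(np.float64(0.028), np.float64(99.8)), (np.float64(0.033), np.float64(-8.3))]
[0.46725946 0.28289878 0.11465684] [1.79902690e+02 1.19133109e-02 1.71753693e+02] [-0.09  0.03 -0.15] 44.8 [0.023 0.011 0.042]
```

Call:
drive_tool(motion=[{"wx":-0.09,"wy":0,"wz":-0.15,"dx":-0.33,"dy":0.06,"dz":-3,"jaw":6.2},{"wx":0,"wy":0,"wz":0,"dx":0,"dy":0,"dz":-3,"jaw":6.2},{"wx":0,"wy":0,"wz":0,"dx":0,"dy":0,"dz":-2.5,"jaw":6.2},{"wx":0,"wy":0,"wz":0,"dx":0,"dy":0,"dz":-0.45,"jaw":6.2},{"wx":0,"wy":0,"wz":0,"dx":0,"dy":0,"dz":0,"jaw":4},{"wx":0,"wy":0,"wz":0,"dx":0,"dy":0,"dz":0,"jaw":4},{"wx":0,"wy":0,"wz":0,"dx":0,"dy":0,"dz":0,"jaw":4},{"wx":0,"wy":0,"wz":0,"dx":0,"dy":0,"dz":0,"jaw":4}])

```text
clock: 45.6
eef_pos: [0.4636, 0.2836, 0.026]
eef_rot: [180.0, 0.2, 171.6]
wrist_force: [0.1, -1.0, -4.3]
grip_width: 0.0493
gripper_force: 63.0
```

Call:
drive_tool(motion=[{"wx":0,"wy":0,"wz":0,"dx":0,"dy":0,"dz":3,"jaw":4},{"wx":0,"wy":0,"wz":0,"dx":0,"dy":0,"dz":4,"jaw":4},{"wx":0,"wy":0,"wz":0,"dx":0,"dy":0,"dz":4,"jaw":4},{"wx":0,"wy":0,"wz":0,"dx":0,"dy":0,"dz":2,"jaw":4},{"wx":0,"wy":0,"wz":0,"dx":0,"dy":0,"dz":0,"jaw":4},{"wx":0,"wy":0,"wz":0,"dx":0,"dy":0,"dz":0,"jaw":4},{"wx":0,"wy":0,"wz":0,"dx":0,"dy":0,"dz":0,"jaw":4}])

```text
clock: 46.3
eef_pos: [0.4624, 0.2831, 0.154]
eef_rot: [-179.9, 0.0, 171.6]
wrist_force: [-0.0, 0.2, -5.6]
grip_width: 0.0493
gripper_force: 65.1
```

```bash
python3 s1.py
```

```text
My 0.027 J [-0.019 -0.049 -0.001] [-179.9    0.   171.6] [0.462 0.283 0.154] 46.3
```

Call:
drive_tool(motion=[{"wx":0,"wy":0,"wz":0,"dx":0,"dy":0,"dz":0,"jaw":4}])

```text
clock: 46.4
eef_pos: [0.4625, 0.2832, 0.1539]
eef_rot: [-179.9, -0.0, 171.6]
wrist_force: [-0.1, -0.6, -5.3]
grip_width: 0.049
gripper_force: 65.1
```

```bash
python3 s1.py
```

```text
My 0.020 J [-0.02  -0.039 -0.001] [-179.9   -0.   171.6] [0.463 0.283 0.154] 46.4
```

Call:
drive_tool(motion=[{"wx":0,"wy":0,"wz":0,"dx":0,"dy":0,"dz":0,"jaw":4}])

```text
clock: 46.5
eef_pos: [0.4628, 0.2833, 0.1543]
eef_rot: [-179.9, 0.0, 171.6]
wrist_force: [0.3, 0.3, -5.5]
grip_width: 0.0493
gripper_force: 65.1
```

```bash
python3 s1.py
```

```text
My 0.045 J [-0.02  -0.031 -0.   ] [-179.9    0.   171.6] [0.463 0.283 0.154] 46.5
```

Call:
drive_tool(motion=[{"wx":0,"wy":0,"wz":0,"dx":0,"dy":0,"dz":0,"jaw":4}])

```text
clock: 46.6
eef_pos: [0.463, 0.2833, 0.1547]
eef_rot: [-180.0, 0.1, 171.6]
wrist_force: [0.3, 0.2, -4.6]
grip_width: 0.0494
gripper_force: 65.1
```

```bash
python3 s1.py
```

```text
My 0.008 J [-0.021 -0.031 -0.   ] [-1.800e+02  1.000e-01  1.716e+02] [0.463 0.283 0.155] 46.6
```

Call:
drive_tool(motion=[{"wx":0,"wy":0,"wz":0,"dx":0,"dy":0,"dz":0,"jaw":4}])

```text
clock: 46.7
eef_pos: [0.4631, 0.2834, 0.155]
eef_rot: [-180.0, 0.1, 171.6]
wrist_force: [-0.3, -0.6, -5.0]
grip_width: 0.0491
gripper_force: 65.1
```

```bash
python3 s1.py
```

```text
My 0.052 J [-0.02  -0.034 -0.   ] [-1.800e+02  1.000e-01  1.716e+02] [0.463 0.283 0.155] 46.7
```

The centred, level regrasp of this housing gives +0.03 N m, with the settled wrist joint off balance in agreement. That is the opposite end from before, so the roller has moved and this is the loose one. Taking it to the bin.

Call:
drive_tool(motion=[{"wx":0,"wy":0,"wz":0,"dx":1.8,"dy":0,"dz":0,"jaw":4},{"wx":0,"wy":0,"wz":0,"dx":3,"dy":-0.1,"dz":0,"jaw":4},{"wx":0,"wy":0,"wz":0,"dx":3.5,"dy":-0.15,"dz":0,"jaw":4},{"wx":0,"wy":0,"wz":0,"dx":3.5,"dy":-0.15,"dz":0,"jaw":4},{"wx":0,"wy":0,"wz":0,"dx":3,"dy":-0.15,"dz":0,"jaw":4},{"wx":0,"wy":0,"wz":0,"dx":2.2,"dy":-0.1,"dz":0,"jaw":4},{"wx":0,"wy":0,"wz":0,"dx":1.2,"dy":0,"dz":0,"jaw":4},{"wx":0,"wy":0,"wz":0,"dx":0,"dy":0,"dz":0,"jaw":4},{"wx":0,"wy":0,"wz":0,"dx":0,"dy":0,"dz":0,"jaw":4}])

```text
clock: 47.6
eef_pos: [0.6446, 0.2769, 0.1547]
eef_rot: [-180.0, 0.1, 171.6]
wrist_force: [0.5, 0.3, -4.8]
grip_width: 0.0496
gripper_force: 65.6
```

```bash
python3 s1.py
```

```text
My -0.148 J [-0.082 -0.107 -0.034] [-1.800e+02  1.000e-01  1.716e+02] [0.645 0.277 0.155] 47.6
```

Call:
drive_tool(motion=[{"wx":0,"wy":0,"wz":0,"dx":0,"dy":0,"dz":0,"jaw":4}])

```text
clock: 47.7
eef_pos: [0.6442, 0.277, 0.1551]
eef_rot: [-180.0, 0.1, 171.7]
wrist_force: [-0.4, 0.3, -5.2]
grip_width: 0.0493
gripper_force: 65.6
```

```bash
python3 s1.py
```

```text
My 0.054 J [-0.06  -0.112  0.001] [-1.800e+02  1.000e-01  1.717e+02] [0.644 0.277 0.155] 47.7
```

Call:
drive_tool(motion=[{"wx":0,"wy":0,"wz":0,"dx":0,"dy":0,"dz":-2.5,"jaw":4},{"wx":0,"wy":0,"wz":0,"dx":0,"dy":0,"dz":-3.5,"jaw":4},{"wx":0,"wy":0,"wz":0,"dx":0,"dy":0,"dz":-3.5,"jaw":4},{"wx":0,"wy":0,"wz":0,"dx":0,"dy":0,"dz":-2,"jaw":4},{"wx":0,"wy":0,"wz":0,"dx":0,"dy":0,"dz":-0.9,"jaw":4},{"wx":0,"wy":0,"wz":0,"dx":0,"dy":0,"dz":-0.2,"jaw":4},{"wx":0,"wy":0,"wz":0,"dx":0,"dy":0,"dz":0,"jaw":4},{"wx":0,"wy":0,"wz":0,"dx":0,"dy":0,"dz":0,"jaw":4}])

```text
clock: 48.5
eef_pos: [0.6459, 0.2773, 0.0308]
eef_rot: [179.9, 0.2, 171.6]
wrist_force: [0.7, -0.2, -3.8]
grip_width: 0.0495
gripper_force: 65.5
```

Call:
drive_tool(motion=[{"wx":0,"wy":0,"wz":0,"dx":0,"dy":0,"dz":-0.15,"jaw":4},{"wx":0,"wy":0,"wz":0,"dx":0,"dy":0,"dz":-0.1,"jaw":4},{"wx":0,"wy":0,"wz":0,"dx":0,"dy":0,"dz":0,"jaw":4}])

```text
clock: 48.8
eef_pos: [0.6452, 0.277, 0.0269]
eef_rot: [180.0, 0.1, 171.6]
wrist_force: [-0.1, 0.9, -5.7]
grip_width: 0.0492
gripper_force: 65.5
```

Call:
drive_tool(motion=[{"wx":0,"wy":0,"wz":0,"dx":0,"dy":0,"dz":-0.1,"jaw":4},{"wx":0,"wy":0,"wz":0,"dx":0,"dy":0,"dz":0,"jaw":4}])

```text
clock: 49.0
eef_pos: [0.6451, 0.2769, 0.0256]
eef_rot: [-180.0, 0.1, 171.6]
wrist_force: [-0.2, 0.2, -4.6]
grip_width: 0.049
gripper_force: 65.6
```

Call:
drive_tool(motion=[{"wx":0,"wy":0,"wz":0,"dx":0,"dy":0,"dz":-0.1,"jaw":4},{"wx":0,"wy":0,"wz":0,"dx":0,"dy":0,"dz":0,"jaw":4}])

```text
clock: 49.2
eef_pos: [0.6452, 0.277, 0.0253]
eef_rot: [-180.0, 0.1, 171.6]
wrist_force: [-2.7, -0.6, 4.3]
grip_width: 0.0493
gripper_force: 66.3
```

Call:
drive_tool(motion=[{"wx":0,"wy":0,"wz":0,"dx":0,"dy":0,"dz":0,"jaw":6.2},{"wx":0,"wy":0,"wz":0,"dx":0,"dy":0,"dz":0,"jaw":6.2},{"wx":0,"wy":0,"wz":0,"dx":0,"dy":0,"dz":2,"jaw":6.2},{"wx":0,"wy":0,"wz":0,"dx":0,"dy":0,"dz":4,"jaw":6.2},{"wx":0,"wy":0,"wz":0,"dx":0,"dy":0,"dz":4,"jaw":6.2},{"wx":0,"wy":0,"wz":0,"dx":0,"dy":0,"dz":4,"jaw":6.2},{"wx":0,"wy":0,"wz":0,"dx":0,"dy":0,"dz":0,"jaw":6.2}])

```text
clock: 49.9
eef_pos: [0.648, 0.278, 0.171]
eef_rot: [179.8, 0.6, 171.6]
wrist_force: [1.0, 0.2, 0.7]
grip_width: 0.0619
gripper_force: 0.0
```

```bash
python3 - <<'E'
from h import *
w=cam('wrist')['frame'];s=cam('scene')['frame'][130:330,200:460]
cv2.imwrite('pics/end.png',np.hstack([cv2.resize(w,(400,250)),cv2.resize(s,(325,250))])); print(readout.sense()['clock'])
E
```

```text
50.0
```

View pics/end.png

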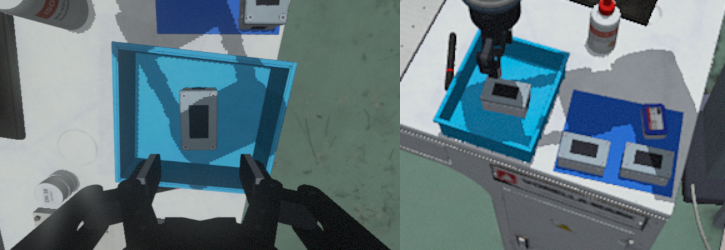

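The housing lies flat, lid up, in the bin at (198,120). The other two stand on the mat at (585,155) and (648,160), and the tin, bottle and pen are where they were. Handing in.

```bash
python3 -c "
from workcell import job; print(job.sign_off())"
```

```text
the job is handed in; nothing more can be done
None
```

I put the housing I judged loose lid up and flat in the cyan bin and handed in at 50 s. The call rests on its chatter and off-centre moment, which the other two lacked; tipping it again at a fixed tool angle showed no shift. The other two stand on the mat, and the tin, bottle and pen look undisturbed.

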